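Load the tracing projector and hold its lens in the V-block

TASK

Set up the tracing projector on the art table: first take the blue-framed slide from its wooden stand and stand it on edge, centred and let go, in the projector's slot nearer the lamp. Then pick up the lens barrel, lay it centred in the aluminium V-block, and press it down firmly (about 10 to 20 N, not forcing it) so that it bears on both sides of the V; the program finishes while the gripper still holds it pressed there, either gripping it or bearing on its top. Leave the orange-framed slide and the things standing around where they are.

Things in the scene. Friction and masses are not known exactly. Their poses are not given: they have to be found in the camera images.
- bench: The projector: plywood board 345 x 110 x 18 mm, fixed to the table, flat. Its x axis is the optical axis: grey lamp housing (70 x 84 mm, top 90 mm above the table) at its -x end, then a white two-slot rack, then the aluminium V-block at its +x end. Origin at table height, 150 mm from the board's +x end, on its centre line; z up.
- slot_lamp (a point): Centre of the floor of the rack slot nearer the lamp (18 mm above the table, 62 mm to -x of the bench origin). The slot runs along the bench's y axis, 11 mm wide, 80 mm long, open at both ends, 18 mm deep; its top 4 mm flare at 45 degrees to a 19 mm mouth. The lamp housing's face (rim included) is 53 mm away to -x. Axes as the bench.
- slot_lens (a point): The same for the other slot, nearer the V-block, 32 mm to +x of slot_lamp. Stays empty.
- v_seat (a point): Where the middle of the lens axis lies when the lens is seated in the V-block: 63 mm above the table, 85 mm to +x of the bench origin. Axes as the bench; the V runs along x. The V-block is two saddles, each 22 mm long, centred 40 mm either way along x, with a clear gap of 58 mm between them for fingers (the board is 45 mm below the lens axis there); 45 degree flanks reach up to 56 mm above the table, block 76 mm wide over all.
- v_left: The two 45 degree flanks of the V on the bench's +y side, fixed to the bench. Origin and axes are those of the bench. A lens gripped a millimetre off-centre bears on one flank only; let loose in the V, it settles on both by its own weight.
- v_right: The two 45 degree flanks of the V on the bench's -y side, fixed to the bench. Origin and axes are those of the bench.
- slide_stand: Wooden storage stand 120 x 84 mm, 30 mm tall, fixed, with two slots along its y axis at x = -40 and +40 mm, each 10 mm wide, floor 12 mm above the table. Origin at table height under its centre.
- slide_blue: Rigid slide with a blue frame and a green leaf on white: 8 mm thick (its x), 70 mm wide (its y), 80 mm tall (its z), about 80 g, rigid enough to be pinched hard. Origin at the middle of its lower edge. Starts upright in one of the two slots of the stand.
- slide_orange: The same slide with an orange frame, in the other slot of the stand. To be left there.
- lens_rest: Dark wooden rest 70 x 60 mm, base 6 mm thick, fixed, with two rails along its x axis (34 mm apart inside, 44 mm outside, tops 12 mm above the table) that keep the lens from rolling. Origin at table height under its centre.
- lens: Lens barrel, a plain dark metal cylinder 50 mm in diameter and 110 mm long, about 0.25 kg (0.17 to 0.35), rigid. Origin at its middle on its axis; its x axis is the cylinder's axis, and it may be turned about that axis at any angle. Starts lying on the lens rest, axis 31 mm above the table. Either end may face the lamp.
- cone: White plaster cone, 80 mm wide, 100 mm tall, loose bystander. Origin under its centre.
- jar: Closed jar with yellow cap, 60 mm wide, 85 mm tall, loose bystander. Origin under its centre.
- apple: Red model apple, 72 mm wide, 64 mm tall, loose bystander. Origin under its centre.
Mind the look-alikes: they are no part of the job. Leave any green or purple look-alike of the lens alone.

How it is judged:
By the outcome, as a careful person would: the job done as asked, in the order asked, and still so for the second after the job is handed in, while the arm keeps its last pose, push and grip.
It also fails if it takes over 61 s, if anything falls off the work surface, if the arm or the gripper's body presses on something with over 40 N, if the wrist force passes 120 N, or if a joint passes its speed limit or range.

ROBOT

A 6-joint arm with a two-finger parallel gripper is mounted at the origin on the work surface. World frame = base frame: x ahead of the robot, y to its left, z up, the work surface at z = 0. Lengths are in m, angles in rad, forces in N, time in s.
With the tool pointing down it reaches from about 0.3 to 0.875 m from the base axis. Payload 6.4 kg.
Tool frame: the origin (TCP) lies between the finger pads; the fingertips stand 25 mm ahead of it and the grasp point (between the pads) lies 6 mm ahead of it; y points along the fingers, x is the direction in which the jaws open and shut, and the axes are right-handed (so a half turn about y gives the same grasp; the last joint's range is limited). The gripper opens to 85 mm and grips with 20 to 120 N. Pads are 22 mm wide; open, the fingers measure 114 mm over their backs; the gripper's body (76 mm by 85 mm) begins 54 mm behind the grasp point. The pads swing forward as they close: fully open they stand 13 mm farther back than shut.
Start: joints at [-0.206, 0.181, 1.607, -0, 1.354, -0.206], TCP at [0.575, 0, 0.256] pointing down, gripper open.
Joint ranges: [-2.99, 2.99], [-0.89, 2.07], [0.3, 2.58], [-1.14, 4.28], [0, 2.63], [-3.12, 3.12]. Speed limits (rad/s): [2.57, 2.57, 3.01, 3.14, 3.14, 3.14].

INTERFACE

Orientations are given as a unit quaternion [w, x, y, z].
In Python, from bench import ctrl, vision, ticket, find_in, regions_of, pinpoint gives the robot as it stands.
- The arm moves only by the tool apply_moves, never from a script. Its argument "increments" is a list of rows, each an object of numbers: "x", "y", "z": the shift along the tool's x, y, z in cm; "ax", "ay", "az": the turn, a rotation vector about the tool's x, y, z in rad; "grip": the closure, from 0 (fully open) to 1 (shut). A call has 1 to 12 rows; each row is the pose to reach, as a shift and turn from the pose measured when the call began, along the tool's axes at that moment; what a row does not reach only later rows make up. A row lasts 1/8 s, in which the tool goes at most 62.5 mm and 10.7 degrees, less where a joint would pass 70% of its speed; a pose out of reach is approached as far as the arm can. A call with a gripper value outside its range is refused whole. The fingers move at their own pace and stop on an object; the grip force is fixed at half the most. Time passes only in rows, so rows that repeat a pose let the fingers close. It gives the time, the measured TCP pose, the force and the opening at its end, in the units of the state.
- ctrl.get_obs(): the state, without advancing time (a new reading comes with each control period).
- vision.camera(name): name is "scene" or "side" or "wrist"; returns the picture (480x640x3 uint8, red, green, blue); there is no depth.
- vision.camera_params(name): a dict with "intrinsics" (3x3 intrinsics, pixels), "R" (3x3) and "t" (3): a world point X has camera coordinates R X + t. Camera axes: x right, y down, z forward; pixel columns grow to the right and rows downward; lengths in m; the calibration is good to about 2 mm. A picture is of the moment at which its call begins: read the wrist's pose just before it. camera_params takes no time and is no camera call; for the wrist camera it gives the pose at the moment of the call.
- ticket.hand_in(): hands the job in, once; it reports no verdict.
Trained networks look in the newest picture that a camera, given by its name, has taken for a name from the list of things; names that differ only in an ending like _2 or _b are one class to them, and where a whole thing is asked for, a point or a joint stands for the part that bears it (a point fixed in the world has none). Each returns a list of dicts, best first, with "p" (0 to 1); they miss things now and then, are a little off and sometimes report something else, mostly with a low value. They report only what shows in the picture. A call takes as long as a camera call. They do not tell look-alikes from the thing itself.
- find_in(camera, query): "rect" ([centre column, centre row, width, height] in pixels, round what is visible of it).
- regions_of(camera, query): "mask" (480x640 bool, what is visible of it) and "rect" ([centre column, centre row, width, height] in pixels, round what is visible of it).
- pinpoint(camera, query): "xy" ([column, row] in pixels: a listed point, or the origin of a listed thing).
The state is a dict: "time_s": time; "q": joint angles; "dq": joint speeds; "joint_efforts": joint torques, N m; "eef_pos": TCP position; "eef_rot": TCP orientation; "wrist_force": force on the tool from outside, world axes, zero at the start; "torque": the same for the moment, N m; "opening": opening from 0.0 (shut) to 1.0 (fully open).
Only numpy, scipy, OpenCV 4.12 (cv2) and the standard library are available. Lean on these libraries where they do the work, as an engineer would, in place of code of your own. Each camera call takes 0.05 s, during which the arm holds its last target.

## Working session

There is one attempt and no reset: what is moved stays moved. The work goes in short steps, Python scripts to look and compute and a tool call to move; the robot and the scene stay as the last step left them, time stands still between calls to the robot, and variables do not carry over. Pictures are saved under pics/ and viewed, and the job is handed in when it is done.

Besides the shell and the picture viewer there is one more tool, called after ">>>" as name(argument=value, ...) on one line, values as JSON. apply_moves: Moves the arm, as the interface text tells. Its arguments: {"type":"object","properties":{"increments":{"type":"array","items":{"type":"object","properties":{"x":{"type":"number"},"y":{"type":"number"},"z":{"type":"number"},"ax":{"type":"number"},"ay":{"type":"number"},"az":{"type":"number"},"grip":{"type":"number"}}}}},"required":["increments"]}

```bash
ls; mkdir -p pics; python3 - <<'E'
from bench import ctrl, vision, ticket, find_in, regions_of, pinpoint
import cv2,numpy as np
for c in ["scene","side","wrist"]:
    im=vision.camera(c); cv2.imwrite(f"pics/{c}0.png",im[:,:,::-1])
    p=vision.camera_params(c); print(c,np.round(p["intrinsics"],1).tolist(),np.round(p["R"],3).tolist(),np.round(p["t"],3).tolist())
print(ctrl.get_obs())
E
```

```text
pics
scene [[526.6, 0.0, 318.6], [0.0, 526.6, 238.0], [0.0, 0.0, 1.0]] [[0.867, 0.498, -0.0], [0.407, -0.709, -0.576], [-0.287, 0.499, -0.817]] [-0.462, -0.155, 1.512]
side [[511.1, 0.0, 325.1], [0.0, 511.1, 242.2], [0.0, 0.0, 1.0]] [[-0.967, -0.256, 0.004], [-0.188, 0.699, -0.69], [0.174, -0.668, -0.724]] [0.51, 0.145, 1.136]
wrist [[338.9, 0.0, 320.0], [0.0, 338.9, 243.2], [0.0, 0.0, 1.0]] [[1.0, 0.0, -0.001], [0.001, -0.957, 0.292], [-0.001, -0.292, -0.957]] [-0.574, -0.037, 0.38]
{'time_s': 0.15, 'q': array([-2.06300475e-01,  1.81403206e-01,  1.60774865e+00, -1.84402136e-05,
        1.35379251e+00, -2.06290627e-01]), 'dq': array([ 0.00108364, -0.0016523 , -0.00141288,  0.00013508, -0.00033334,
       -0.00046485]), 'joint_efforts': array([ 1.94259010e-03, -4.45260644e+01, -3.51692533e+01, -1.26067753e-04,
        5.82284134e-03,  2.14055274e-05]), 'eef_pos': array([5.74623380e-01, 9.06431778e-05, 2.55586961e-01]), 'eef_rot': array([ 7.07198281e-01, -7.07014959e-01,  4.71148324e-04,  4.67000633e-04]), 'wrist_force': array([ 1.27630475, -1.02444682, -0.64309281]), 'torque': array([ 0.02101126, -0.02433573, -0.03589959]), 'opening': 0.9957263929533319}
```

View pictures.

View pics/scene0.png

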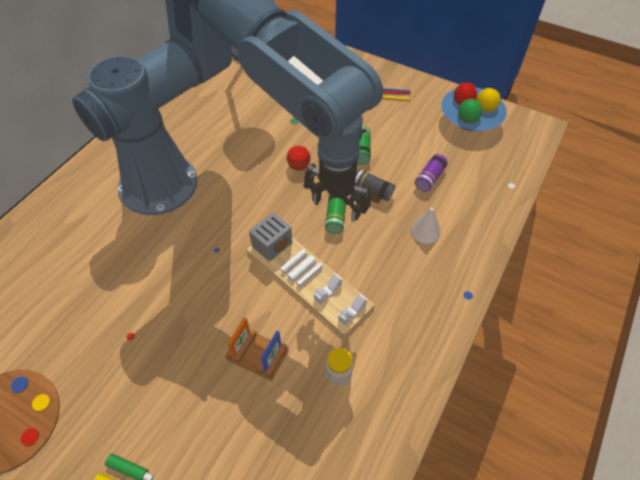

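View pics/side0.png

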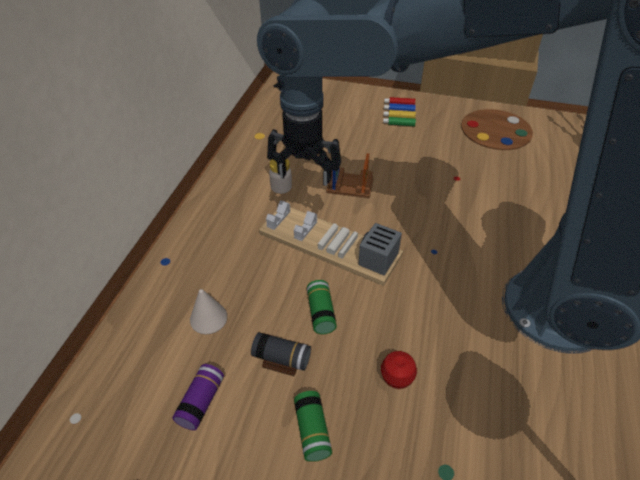

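View pics/wrist0.png

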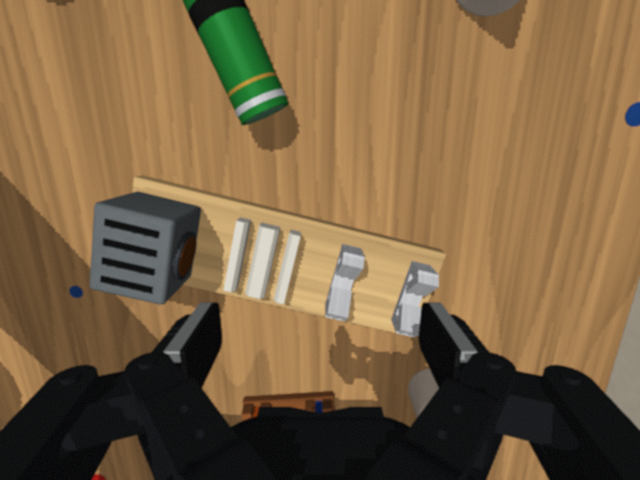

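```bash
cat > h.py <<'E'
from bench import ctrl, vision, ticket, find_in, regions_of, pinpoint
import cv2,numpy as np
from scipy.spatial.transform import Rotation as Ro
def P(c): 
    p=vision.camera_params(c); return np.array(p["intrinsics"]),np.array(p["R"]),np.array(p["t"])
def ray(p,uv,z):
    K,R,t=p; d=R.T@np.linalg.solve(K,[uv[0],uv[1],1]); o=-R.T@t
    return o+d*(z-o[2])/d[2]
def proj(p,X):
    K,R,t=p; x=(np.atleast_2d(X)@R.T+t)@K.T; return x[:,:2]/x[:,2:]
def tri(obs):
    A=[];b=[]
    for p,uv in obs:
        K,R,t=p; M=K@np.c_[R,t]
        A+= [uv[0]*M[2]-M[0],uv[1]*M[2]-M[1]]
    A=np.array(A); return np.linalg.lstsq(A[:,:3],-A[:,3],rcond=None)[0]
def shot(c,name):
    p=P(c); im=vision.camera(c); cv2.imwrite(f"pics/{name}.png",im[:,:,::-1]); return p,im
def tool():
    o=ctrl.get_obs(); q=o["eef_rot"]; return np.array(o["eef_pos"]),Ro.from_quat([q[1],q[2],q[3],q[0]]).as_matrix(),o
E
python3 - <<'E'
from h import *
H=dict(bench=0,slot_lamp=.018,slot_lens=.018,v_seat=.063,slide_stand=0,slide_blue=.012,slide_orange=.012,lens_rest=0,lens=.031,cone=0,jar=0,apple=0)
for c in ["scene","side","wrist"]:
    p=P(c); im=vision.camera(c)
    for n,z in H.items():
        for r in pinpoint(c,n)[:4]:
            if r["p"]>.3: print(c,n,round(r["p"],2),np.round(r["xy"],1),np.round(ray(p,r["xy"],z),4))
print(ctrl.get_obs()["time_s"])
E
```

```text
scene bench 0.73 [315.3 285. ] [ 0.5599 -0.0636  0.    ]
scene bench 0.65 [300.1 265.9] [ 0.4978 -0.0342  0.    ]
scene slot_lamp 0.34 [255.8 354.6] [ 0.5392 -0.2971  0.018 ]
scene slot_lens 0.65 [303.1 271.9] [ 0.5197 -0.0551  0.018 ]
scene v_seat 0.82 [338.8 295.1] [ 0.6398 -0.0912  0.063 ]
scene slide_stand 0.65 [255.3 351.3] [ 0.528  -0.2855  0.    ]
scene slide_stand 0.52 [338.2 293.6] [ 0.6215 -0.0566  0.    ]
scene slide_stand 0.46 [296.5 265.8] [ 0.4896 -0.0386  0.    ]
scene slide_blue 0.93 [274.4 361.2] [ 0.5826 -0.2875  0.012 ]
scene slide_orange 0.84 [242.  344.2] [ 0.4955 -0.29    0.012 ]
scene lens_rest 0.57 [374.  191.5] [0.5514 0.2839 0.    ]
scene lens 0.98 [338.6 216.1] [0.5169 0.1351 0.031 ]
scene lens 0.86 [361.1 146.3] [0.4501 0.3964 0.031 ]
scene lens 0.7 [374.7 183.5] [0.5494 0.2863 0.031 ]
scene lens 0.57 [429.3 168.8] [0.66   0.4136 0.031 ]
scene cone 0.48 [298.5 266.4] [ 0.495  -0.0376  0.    ]
scene jar 0.87 [336.4 371.5] [ 0.7141 -0.2346  0.    ]
scene apple 0.84 [295.8 167.2] [0.3102 0.2531 0.    ]
scene apple 0.58 [338.1 374.1] [ 0.7203 -0.2381  0.    ]

[... 1066 characters left out ...]
  ]
side apple 0.89 [395.4 376.9] [0.3136 0.2609 0.    ]
side apple 0.6 [283.8 351.4] [0.546  0.2628 0.    ]
wrist bench 0.88 [303.6 260.2] [ 0.556  -0.0596  0.    ]
wrist slot_lamp 0.79 [247.2 251.6] [ 0.4947 -0.043   0.018 ]
wrist slot_lens 0.7 [276.3 260.6] [ 0.5265 -0.0536  0.018 ]
wrist v_seat 0.84 [381.8 300.4] [ 0.6377 -0.08    0.063 ]
wrist slide_stand 0.59 [293.5 416.1] [ 0.5391 -0.2858  0.    ]
wrist slide_orange 0.58 [261.5 427.9] [ 0.497  -0.2938  0.012 ]
wrist lens_rest 0.4 [292.3 414.3] [ 0.5375 -0.2827  0.    ]
wrist lens 0.57 [240.1  54. ] [0.5029 0.1495 0.031 ]
wrist jar 0.94 [426.2 383.3] [ 0.7155 -0.2321  0.    ]
wrist apple 0.52 [264.  429.8] [ 0.4977 -0.3093  0.    ]
2.1
```

>>> apply_moves(increments=[{"z":-6},{"z":-12},{"z":-18},{"z":-23},{"z":-23},{"z":-23}])

```text
invalid input
```

```bash
python3 - <<'E'
from h import *
p,im=shot("wrist","w1"); print(np.round(p[1],4).tolist(),np.round(p[2],4).tolist())
a=cv2.imread("pics/wrist0.png")[160:360,80:480]; cv2.imwrite("pics/w0c.png",cv2.resize(a,None,fx=2,fy=2,interpolation=cv2.INTER_CUBIC))
E
```

```text
[[1.0, 0.0003, -0.0001], [0.0003, -0.9565, 0.2919], [0.0, -0.2919, -0.9565]] [-0.5752, -0.0372, 0.3796]
```

View pics/w1.png

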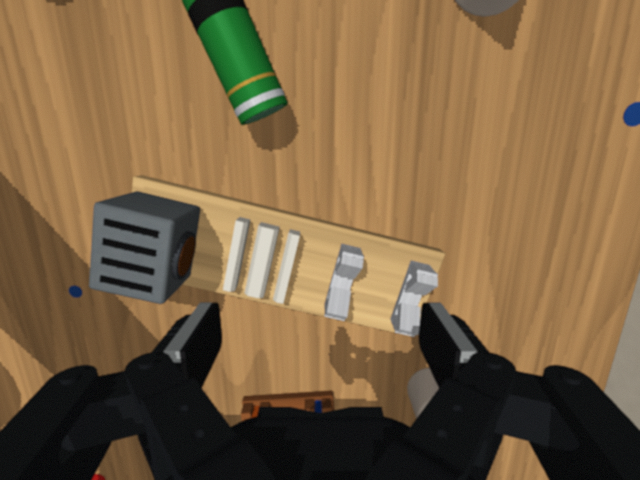

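View pics/w0c.png

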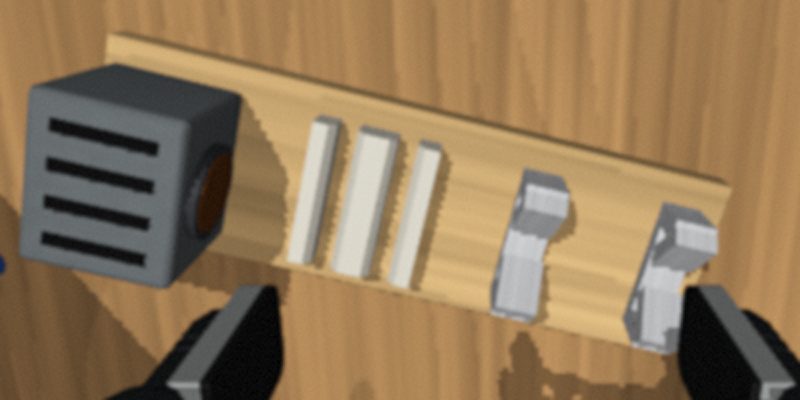

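The picture shows the bench from above: its rack walls lie near wrist pixels (236,256), (263,262) and (288,267), and its saddles near (345,283) and (415,300). The move was refused, so I'll retry it with every field filled in.

>>> apply_moves(increments=[{"x":0,"y":0,"z":-6,"ax":0,"ay":0,"az":0,"grip":0},{"x":0,"y":0,"z":-12,"ax":0,"ay":0,"az":0,"grip":0},{"x":0,"y":0,"z":-18,"ax":0,"ay":0,"az":0,"grip":0},{"x":0,"y":0,"z":-23,"ax":0,"ay":0,"az":0,"grip":0},{"x":0,"y":0,"z":-23,"ax":0,"ay":0,"az":0,"grip":0}])

```text
time_s: 2.78
eef_pos: [0.5745, -0.2338, 0.256]
eef_rot: [-0.707, 0.707, -0.002, 0.002]
wrist_force: [0.1, 0.9, -0.2]
opening: 1.0
```

```bash
python3 - <<'E'
from h import *
p,im=shot("wrist","w2"); print(np.round(p[1],4).tolist(),np.round(p[2],4).tolist())
print(tool())
E
```

```text
[[1.0, -0.0045, -0.0002], [-0.0043, -0.9562, 0.2926], [-0.0015, -0.2926, -0.9562]] [-0.5756, -0.2583, 0.3118]
(array([ 0.57461008, -0.23159576,  0.25592615]), array([[ 9.99995105e-01, -3.73958222e-04,  3.10658036e-03],
       [-3.10640391e-03,  4.71498823e-04,  9.99995064e-01],
       [-3.75421125e-04, -9.99999819e-01,  4.70334850e-04]]), {'time_s': 2.825, 'q': array([-5.74534723e-01,  2.78989877e-01,  1.48938470e+00,  1.96370466e-04,
        1.37378823e+00, -5.71466717e-01]), 'dq': array([ 0.04811698, -0.01839637,  0.02239579,  0.01056882,  0.00535558,
        0.00877819]), 'joint_efforts': array([ -1.8222918 , -49.37078476, -36.15374207,  -0.22268806,
        -0.1244619 ,  -0.10910463]), 'eef_pos': array([ 0.57461008, -0.23159576,  0.25592615]), 'eef_rot': array([ 0.70727239, -0.7069394 ,  0.00123079, -0.00096584]), 'wrist_force': array([ 0.19440419,  0.53428834, -0.87439189]), 'torque': array([ 0.03392718, -0.01579331,  0.00341239]), 'opening': 1.001847673266815})
```

View pics/w2.png

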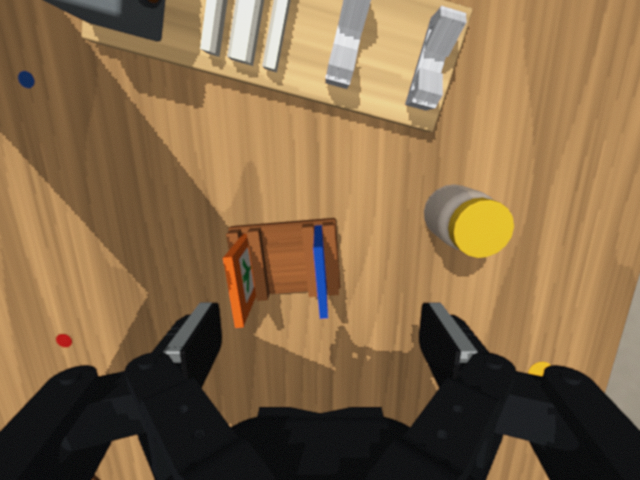

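```bash
python3 - <<'E'
from h import *
a=cv2.imread("pics/w2.png")[210:340,210:360]; cv2.imwrite("pics/w2c.png",cv2.resize(a,None,fx=4,fy=4,interpolation=cv2.INTER_CUBIC))
E
```

```text
(no output)
```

View pics/w2c.png

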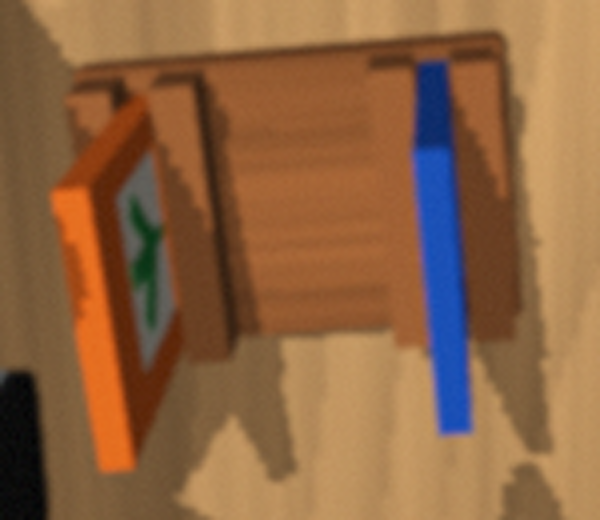

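```bash
python3 - <<'E'
from h import *
p=P("wrist")
def q(uv,z): return np.array([ray(p,u,z) for u in uv])
for n,c in dict(blue=[(313.75,247),(322.5,246.25),(327.5,318),(320,318.5)],orange=[(223.75,257),(233,256.75),(243.75,327.5),(235,328)]).items():
    X=q(c,.092); c=X.mean(0); d=(X[0]+X[1]-X[2]-X[3])/2; print(n,c,np.linalg.norm(d),np.degrees(np.arctan2(d[1],d[0]))-90)
a=cv2.imread("pics/wrist0.png")[200:320,200:360]; cv2.imwrite("pics/w0d.png",cv2.resize(a,None,fx=5,fy=5,interpolation=cv2.INTER_CUBIC))
E
```

```text
blue [ 0.57553863 -0.28019614  0.092     ] 0.07015057306634695 4.035794468417549
orange [ 0.49638438 -0.28972713  0.092     ] 0.07069300138966124 3.725918946189097
```

View pics/w0d.png

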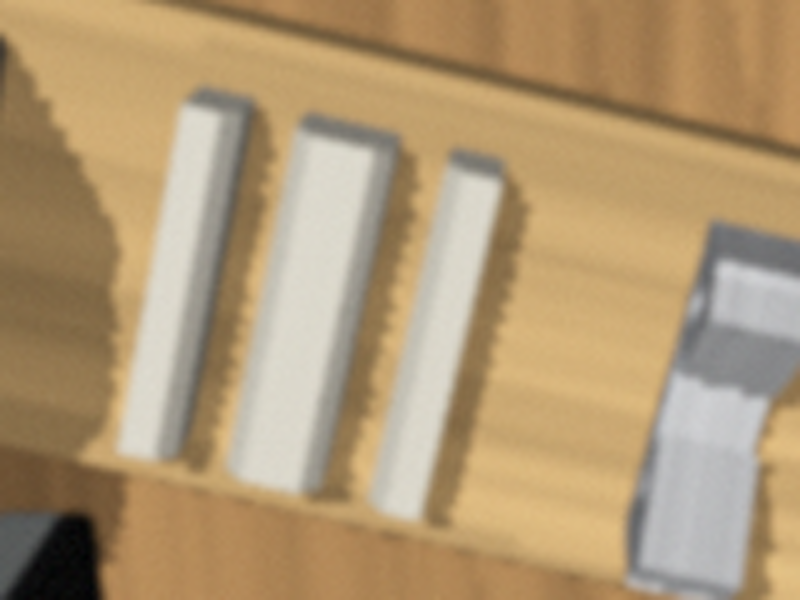

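```bash
python3 - <<'E'
from h import *
K=P("wrist")[0]
p=(K,np.array([[1.0, 0.0003, -0.0001], [0.0003, -0.9565, 0.2919], [0.0, -0.2919, -0.9565]]),np.array([-0.5752, -0.0372, 0.3796]))
f=lambda u,z:ray(p,(200+u[0]/5,200+u[1]/5),z)
for n,a,b,off in [("mid",(342,140),(275,484),-.046),("slot",(263,122),(201,467),-.062),("slotlens",(415,157),(346,496),-.03)]:
    A,B=f(a,.036),f(b,.036); d=A-B; c=(A+B)/2; y=np.arctan2(d[1],d[0])-np.pi/2
    print(n,c,np.linalg.norm(d),np.degrees(y), "bench origin",c[:2]-off*np.array([np.cos(y),np.sin(y)]))
# candidate overlay
c0=np.array([.556,-.0565]);
for yaw in (-13,):
  y=np.radians(yaw)
  T=lambda X:np.c_[np.array(X)[:,:2]@np.array([[np.cos(y),np.sin(y)],[-np.sin(y),np.cos(y)]])+c0,np.array(X)[:,2]]
  print(np.round((proj(p,T([[.15,.055,.018],[.15,-.055,.018],[-.195,.055,.018],[-.195,-.055,.018],[.136,.038,.056],[.136,-.038,.056],[.034,.038,.056],[.034,-.038,.056]]))),1))
E
```

```text
mid [ 0.51313683 -0.05030089  0.036     ] 0.07981530341101954 -13.111606510119445 bench origin [ 0.55793761 -0.06073592]
slot [ 0.49715691 -0.04636396  0.036     ] 0.07952903619356816 -13.08814280400665 bench origin [ 0.55754633 -0.06040384]
slotlens [ 0.52830044 -0.05355172  0.036     ] 0.07899185158499461 -12.857768924369358 bench origin [ 0.5575482  -0.06022766]
[[446.5 246.2]
 [416.  331.9]
 [129.6 174.5]
 [123.2 271.1]
 [441.2 270.3]
 [417.9 334.9]
 [342.8 248.5]
 [325.  315.7]]
```

>>> apply_moves(increments=[{"x":0.1,"y":3,"z":-4.9,"ax":0,"ay":-0.073,"az":0,"grip":0},{"x":0.1,"y":8.5,"z":-4.9,"ax":0,"ay":-0.073,"az":0,"grip":0},{"x":0.1,"y":13,"z":-4.9,"ax":0,"ay":-0.073,"az":0,"grip":0},{"x":0.1,"y":15,"z":-4.9,"ax":0,"ay":-0.073,"az":0,"grip":0},{"x":0.1,"y":15,"z":-4.9,"ax":0,"ay":-0.073,"az":0,"grip":0}])

```text
time_s: 3.45
eef_pos: [0.5751, -0.2791, 0.105]
eef_rot: [0.707, -0.706, -0.024, 0.026]
wrist_force: [-0.1, 0.0, 0.3]
opening: 1.001
```

```bash
python3 - <<'E'
from h import *
p,im=shot("wrist","w3"); print(np.round(p[1],4).tolist(),np.round(p[2],4).tolist())
x,R,o=tool();print(x,R)
a=cv2.imread("pics/w3.png")[200:480,200:450]; cv2.imwrite("pics/w3c.png",cv2.resize(a,None,fx=2,fy=2,interpolation=cv2.INTER_CUBIC))
E
```

```text
[[0.9974, 0.0714, -0.0022], [0.069, -0.9546, 0.2897], [0.0186, -0.2891, -0.9571]] [-0.5537, -0.2988, 0.1436]
[ 0.57615596 -0.2800329   0.10684509] [[ 9.97480000e-01  2.95093963e-04 -7.09476003e-02]
 [ 7.09475839e-02  6.56058172e-05  9.97480043e-01]
 [ 2.99004914e-04 -9.99999954e-01  4.45042869e-05]]
```

View pics/w3c.png

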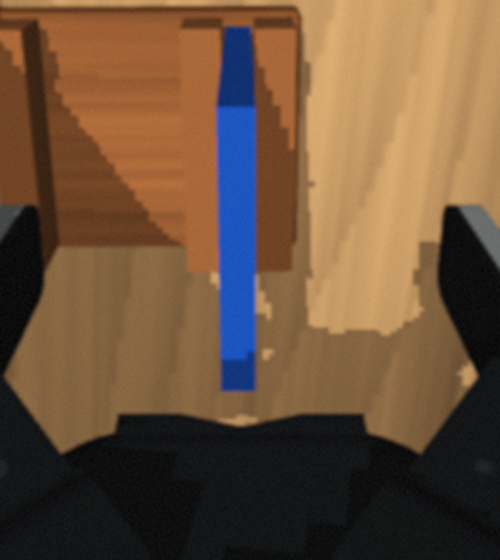

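Blue slide centred between the open fingers (crop columns about 218–256, full-image column about 319). I'll go down and close.

>>> apply_moves(increments=[{"x":-0.05,"y":2,"z":0,"ax":0,"ay":0,"az":0,"grip":0},{"x":-0.05,"y":2.9,"z":0,"ax":0,"ay":0,"az":0,"grip":0.4},{"x":-0.05,"y":2.9,"z":0,"ax":0,"ay":0,"az":0,"grip":1},{"x":-0.05,"y":2.9,"z":0,"ax":0,"ay":0,"az":0,"grip":1},{"x":-0.05,"y":2.9,"z":0,"ax":0,"ay":0,"az":0,"grip":1},{"x":-0.05,"y":2.9,"z":0,"ax":0,"ay":0,"az":0,"grip":1},{"x":-0.05,"y":2.9,"z":0,"ax":0,"ay":0,"az":0,"grip":1},{"x":-0.05,"y":2.9,"z":0,"ax":0,"ay":0,"az":0,"grip":1}])

```text
time_s: 4.5
eef_pos: [0.5757, -0.2804, 0.0784]
eef_rot: [-0.706, 0.707, 0.025, -0.025]
wrist_force: [-2.8, -0.3, 5.8]
opening: 0.086
```

>>> apply_moves(increments=[{"x":0,"y":-1,"z":0,"ax":0,"ay":0,"az":0,"grip":1},{"x":0,"y":-4,"z":0,"ax":0,"ay":0,"az":0,"grip":1},{"x":0,"y":-9,"z":0,"ax":0,"ay":0,"az":0,"grip":1},{"x":0,"y":-13,"z":0,"ax":0,"ay":0,"az":0,"grip":1},{"x":0,"y":-13,"z":0,"ax":0,"ay":0,"az":0,"grip":1}])

```text
time_s: 5.12
eef_pos: [0.578, -0.2816, 0.2136]
eef_rot: [-0.705, 0.709, 0.028, -0.022]
wrist_force: [0.4, -0.3, -1.5]
opening: 0.087
```

```bash
python3 - <<'E'
from h import *
p,im=shot("wrist","w4"); shot("side","s4")
x,R,o=tool();print(x,R,o["wrist_force"],o["opening"])
# plan: slot centre
b=np.array([.5577,-.0604]);yw=np.radians(-13.1);s=b-.062*np.array([np.cos(yw),np.sin(yw)])
cy=np.arctan2(R[1,0],R[0,0]); d=np.r_[s,.2]-x
print("slot",s,"tooldelta cm",R.T@d*100,"turn ay",-(yw-cy))
E
```

```text
[ 0.57569163 -0.28009448  0.20854307] [[ 9.97470569e-01  9.92273706e-04 -7.10737638e-02]
 [ 7.10743960e-02 -6.17066040e-04  9.97470826e-01]
 [ 9.45906868e-04 -9.99999317e-01 -6.86030468e-04]] [-0.50207898  0.40882006 -1.37855457] 0.0824540090108479
slot [ 0.49731349 -0.04634762] tooldelta cm [-6.15745556  0.83210518 23.87321688] turn ay 0.29977253585264907
```

View pics/w4.png

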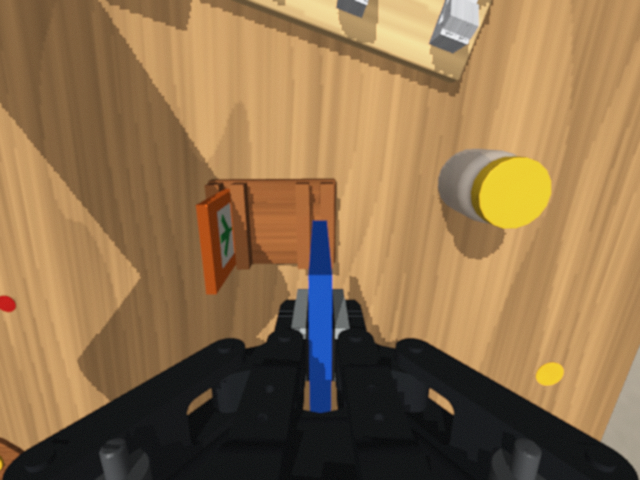

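View pics/s4.png

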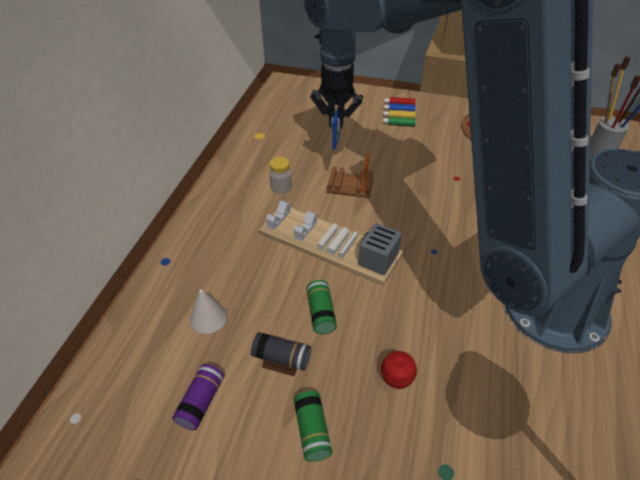

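>>> apply_moves(increments=[{"x":-1.5,"y":0,"z":6,"ax":0,"ay":0.1,"az":0,"grip":1},{"x":-3,"y":0,"z":12,"ax":0,"ay":0.2,"az":0,"grip":1},{"x":-4.6,"y":0,"z":18,"ax":0,"ay":0.3,"az":0,"grip":1},{"x":-6.15,"y":0,"z":23.9,"ax":0,"ay":0.3,"az":0,"grip":1},{"x":-6.15,"y":0,"z":23.9,"ax":0,"ay":0.3,"az":0,"grip":1},{"x":-6.15,"y":0,"z":23.9,"ax":0,"ay":0.3,"az":0,"grip":1}])

```text
time_s: 5.98
eef_pos: [0.497, -0.0459, 0.2073]
eef_rot: [-0.702, 0.703, -0.081, 0.08]
wrist_force: [-0.1, -0.5, -0.5]
opening: 0.084
```

```bash
python3 - <<'E'
from h import *
p,im=shot("wrist","w5"); np.savez("w5.npz",K=p[0],R=p[1],t=p[2])
x,R,o=tool();print(x,R,o["wrist_force"],o["opening"])
E
```

```text
[ 0.49735263 -0.04659993  0.2075548 ] [[ 9.73858333e-01 -2.77643629e-05  2.27156216e-01]
 [-2.27156204e-01 -4.69177352e-04  9.73858223e-01]
 [ 7.95379990e-05 -9.99999890e-01 -4.63219121e-04]] [ 0.57646937 -0.08747165 -0.64850759] 0.08204904266954884
```

View pics/w5.png

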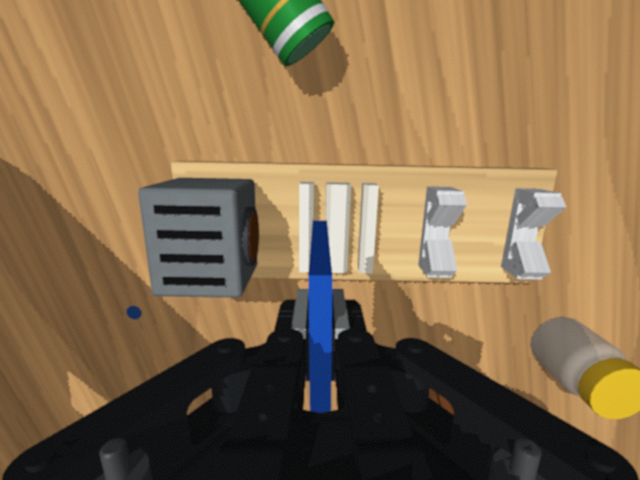

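```bash
python3 - <<'E'
from h import *
a=cv2.imread("pics/w5.png")[160:290,280:440]; cv2.imwrite("pics/w5c.png",cv2.resize(a,None,fx=5,fy=4.6,interpolation=cv2.INTER_CUBIC))
d=np.load("w5.npz");p=(d["K"],d["R"],d["t"])
c0=np.array([.5577,-.0604]);y=np.radians(-13.1)
T=lambda X:np.c_[np.array(X)[:,:2]@np.array([[np.cos(y),np.sin(y)],[-np.sin(y),np.cos(y)]])+c0,np.array(X)[:,2]]
pts=[[x,s*.04,.036] for x in (-.0715,-.0525,-.0395,-.0205) for s in (1,-1)]+[[.15,.055,.018],[.15,-.055,.018],[-.195,.055,.018],[.136,.038,.056],[.034,.038,.056]]
for q,u in zip(pts,proj(p,T(pts))): print(q,np.round(u,1),np.round((u-[280,160])*[5,4.6]))
E
```

```text
[-0.0715, 0.04, 0.036] [309.4 183.8] [147. 109.]
[-0.0715, -0.04, 0.036] [310.1 271.9] [150. 515.]
[-0.0525, 0.04, 0.036] [331.8 183.8] [259. 110.]
[-0.0525, -0.04, 0.036] [330.9 271.9] [254. 515.]
[-0.0395, 0.04, 0.036] [347.2 183.8] [336. 110.]
[-0.0395, -0.04, 0.036] [345.1 271.9] [325. 515.]
[-0.0205, 0.04, 0.036] [369.7 183.8] [448. 110.]
[-0.0205, -0.04, 0.036] [365.8 271.9] [429. 515.]
[0.15, 0.055, 0.018] [560.4 164.4] [1402.   20.]
[0.15, -0.055, 0.018] [537.  279.5] [1285.  550.]
[-0.195, 0.055, 0.018] [170.2 164. ] [-549.   18.]
[0.136, 0.038, 0.056] [570.8 189.8] [1454.  137.]
[0.034, 0.038, 0.056] [441.9 189.6] [810. 136.]
```

View pics/w5c.png

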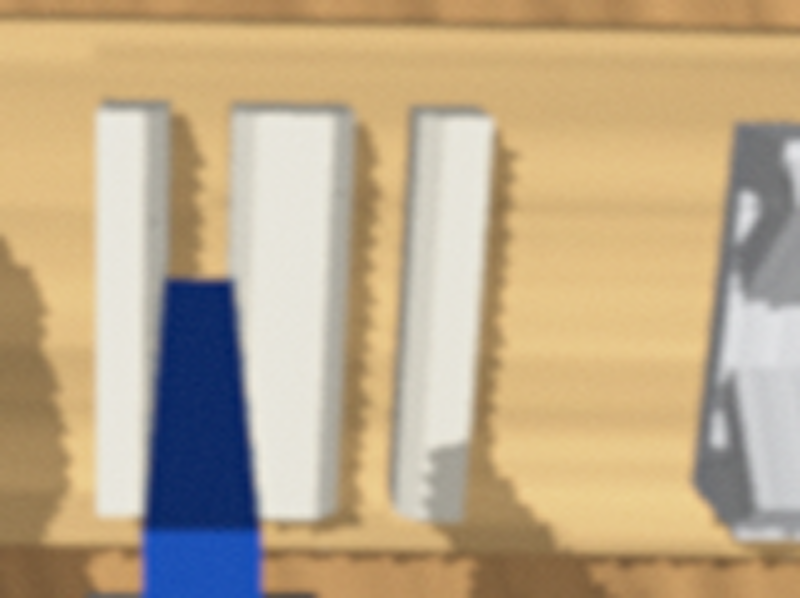

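```bash
python3 - <<'E'
from h import *
im=cv2.imread("pics/w5.png")
a=im[150:300,400:600]; cv2.imwrite("pics/w5d.png",cv2.resize(a,None,fx=4,fy=4,interpolation=cv2.INTER_CUBIC))
a=im[150:200,150:280]; cv2.imwrite("pics/w5e.png",cv2.resize(a,None,fx=4,fy=4,interpolation=cv2.INTER_CUBIC))
E
```

```text
(no output)
```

View pics/w5d.png

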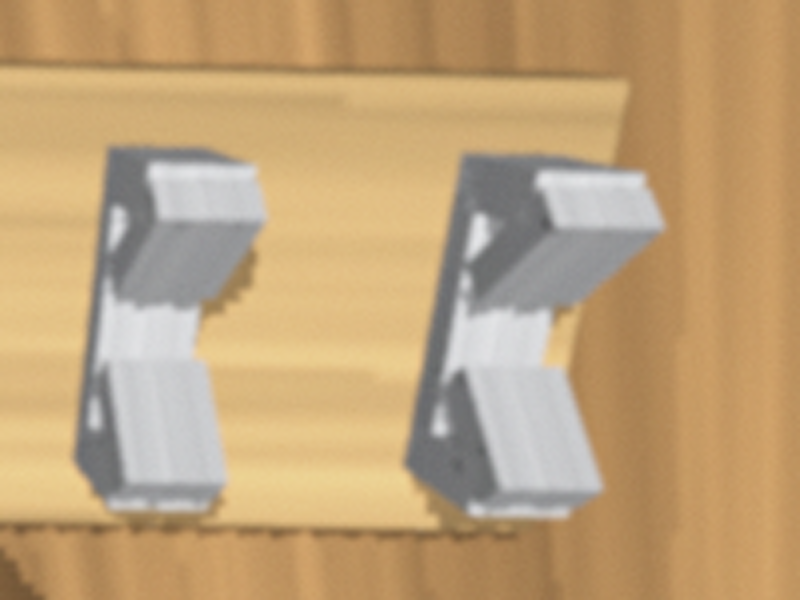

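View pics/w5e.png

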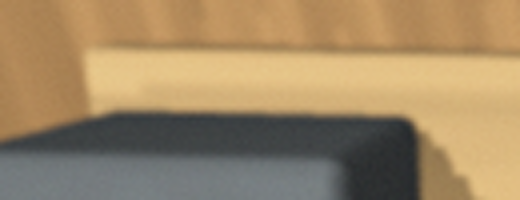

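```bash
cat > fit.py <<'E'
from h import *
from scipy.optimize import least_squares
d=np.load("w5.npz");p=(d["K"],d["R"],d["t"])
D=[((.15,.055,.018),(557,170.5)),((-.195,.055,.018),(172.5,163)),((.15,-.055,.018),(531.7,282.5)),
((.034,.0284,.056),(438.75,205.5)),((.056,.0284,.056),(466,205)),((.114,.0284,.056),(538,208)),((.136,.0284,.056),(565.75,207)),
((.034,-.0284,.056),(431,272)),((.056,-.0284,.056),(456,271)),((.114,-.0284,.056),(525,273)),((.136,-.0284,.056),(550.5,272.5)),
((-.0525,.04,.036),(331.4,184)),((-.0395,.04,.036),(347.4,184)),((-.0395,-.04,.036),(344.4,272.3)),((-.0205,.04,.036),(368,185.5)),((-.0715,.04,.036),(309.4,183))]
X=np.array([a for a,_ in D]);U=np.array([b for _,b in D])
def T(v):
    c,s=np.cos(v[2]),np.sin(v[2]); return np.c_[X[:,0]*c-X[:,1]*s+v[0],X[:,0]*s+X[:,1]*c+v[1],X[:,2]+(v[3] if len(v)>3 else 0)]
for v0 in ([.5577,-.06,-.23],[.5577,-.06,-.23,0]):
    r=least_squares(lambda v:(proj(p,T(v))-U).ravel(),v0,loss="soft_l1")
    print(r.x,np.degrees(r.x[2])); 
    print(np.round(r.fun.reshape(-1,2),1).tolist())
    v=r.x; print("slot",v[:2]-.062*np.array([np.cos(v[2]),np.sin(v[2])]),"vseat",v[:2]+.085*np.array([np.cos(v[2]),np.sin(v[2])]))
E
python3 fit.py
```

```text
[ 0.55582813 -0.06175353 -0.24923172] -14.279925615829946
[[1.8, -0.5], [-3.0, -1.6], [1.7, 1.5], [0.4, -0.8], [0.5, 0.3], [0.5, -1.2], [0.1, 0.4], [-0.1, -1.3], [0.7, 0.3], [-0.5, -0.4], [-0.2, 0.7], [-0.4, 0.6], [-1.0, 0.9], [-1.9, 0.5], [0.8, -0.1], [-0.8, 1.1]]
slot [ 0.4957438  -0.04646064] vseat [ 0.63820182 -0.08271958]
[ 0.55652173 -0.06243061 -0.24848555 -0.00219684] -14.237173229701401
[[1.0, -0.3], [-1.0, -1.0], [1.1, 1.0], [0.4, -0.7], [0.3, 0.3], [-0.2, -1.2], [-0.9, 0.4], [0.0, -1.7], [0.6, -0.2], [-1.0, -0.9], [-1.0, 0.1], [0.5, 0.9], [-0.3, 1.2], [-1.1, 0.2], [1.3, 0.2], [0.2, 1.4]]
slot [ 0.49642599 -0.04718256] vseat [ 0.63891103 -0.08333519]
```

```bash
python3 - <<'E'
from h import *
d=np.load("w5.npz");p=(d["K"],d["R"],d["t"])
x,R,o=tool();print(x,o["wrist_force"])
for r in (274.7,411):
    print(R.T@(ray(p,(320,r),.2215)-x)*1000)
s=np.r_[.4963,-.047,.2]; print(R.T@(s-x)*1000)
E
```

```text
[ 0.49735263 -0.04659993  0.2075548 ] [ 0.57646937 -0.08747165 -0.64850759]
[ -0.55613675 -13.96078906  33.56428388]
[ -0.47134156 -13.93522851 -21.60139557]
[-0.93483183  7.55502043 -0.62521795]
```

>>> apply_moves(increments=[{"x":-0.06,"y":4,"z":0.1,"ax":0,"ay":0.017,"az":0,"grip":1},{"x":-0.06,"y":8,"z":0.1,"ax":0,"ay":0.017,"az":0,"grip":1},{"x":-0.06,"y":9.3,"z":0.1,"ax":0,"ay":0.017,"az":0,"grip":1},{"x":-0.06,"y":9.3,"z":0.1,"ax":0,"ay":0.017,"az":0,"grip":1},{"x":-0.06,"y":9.3,"z":0.1,"ax":0,"ay":0.017,"az":0,"grip":1}])

```text
time_s: 6.65
eef_pos: [0.4983, -0.0463, 0.116]
eef_rot: [-0.701, 0.702, -0.086, 0.088]
wrist_force: [-0.2, -0.9, -1.0]
opening: 0.084
```

```bash
python3 - <<'E'
from h import *
p,im=shot("wrist","w6"); np.savez("w6.npz",K=p[0],R=p[1],t=p[2]); shot("side","s6")
x,R,o=tool();print(x,R,o["wrist_force"],o["opening"])
a=cv2.imread("pics/w6.png")[100:300,200:440]; cv2.imwrite("pics/w6c.png",cv2.resize(a,None,fx=3.3,fy=3,interpolation=cv2.INTER_CUBIC))
a=cv2.imread("pics/s6.png")[180:300,280:440]; cv2.imwrite("pics/s6c.png",cv2.resize(a,None,fx=5,fy=5,interpolation=cv2.INTER_CUBIC))
E
```

```text
[ 0.49819923 -0.04604328  0.11611811] [[ 9.69811398e-01  2.75283740e-03  2.43840675e-01]
 [-2.43837580e-01 -1.41402694e-03  9.69815052e-01]
 [ 3.01454043e-03 -9.99995211e-01 -7.00094239e-04]] [-0.03109956  0.33174343 -1.05635595] 0.08346033756898044
```

View pics/w6c.png

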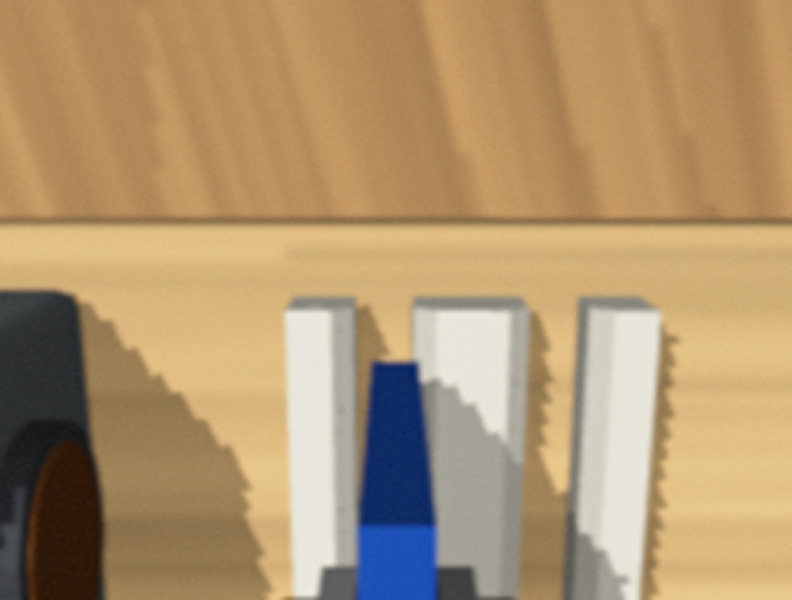

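View pics/s6c.png

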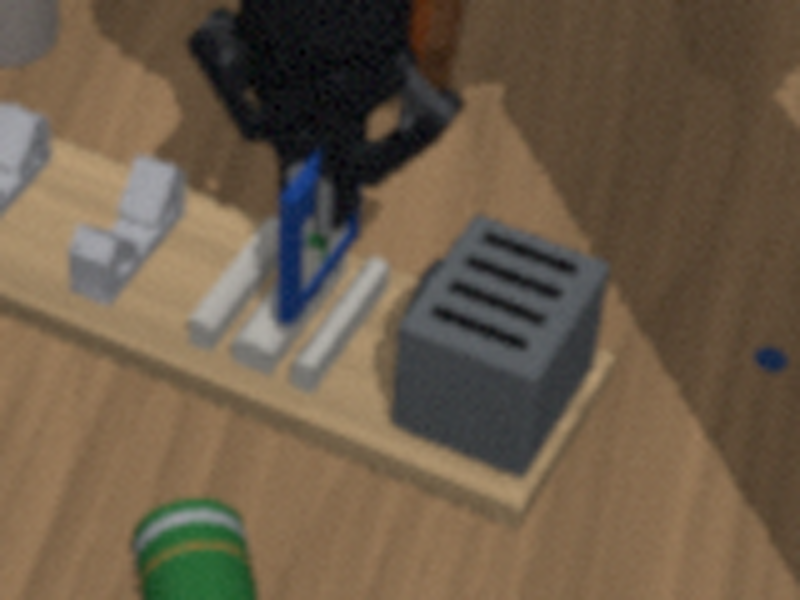

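```bash
python3 - <<'E'
from h import *
d=np.load("w6.npz");p=(d["K"],d["R"],d["t"])
x,R,o=tool()
f=lambda u,z:np.round(R.T@(ray(p,(200+u[0]/3.3,100+u[1]/3),z)-x)*1000,1)
print(f((333,310),.036),f((433,310),.036),f((512,312),.036),f((595,312),.036),f((394.5,362),.0495),f((396,526),.1295))
print(f((337,600),.036),f((497,600),.036))
E
```

```text
[-11.2  80.1  39.4] [ 6.6 80.1 39.3] [20.7 80.2 38.9] [35.6 80.2 38.9] [-0.2 66.6 32.1] [  0.1 -13.4  32.2]
[-11.5  80.1 -23.3] [ 19.7  80.2 -23.4]
```

>>> apply_moves(increments=[{"x":-0.22,"y":0,"z":0.2,"ax":0,"ay":0.01,"az":0,"grip":1},{"x":-0.22,"y":0.6,"z":0.2,"ax":0,"ay":0.01,"az":0,"grip":1},{"x":-0.22,"y":0.9,"z":0.2,"ax":0,"ay":0.01,"az":0,"grip":1},{"x":-0.22,"y":0.9,"z":0.2,"ax":0,"ay":0.01,"az":0,"grip":1}])

```text
time_s: 7.25
eef_pos: [0.4962, -0.0434, 0.1066]
eef_rot: [-0.701, 0.702, -0.09, 0.091]
wrist_force: [0.3, 0.2, -0.8]
opening: 0.085
```

```bash
python3 - <<'E'
from h import *
p,im=shot("wrist","w7"); np.savez("w7.npz",K=p[0],R=p[1],t=p[2]); 
x,R,o=tool();print(x,R,o["wrist_force"],o["opening"])
a=cv2.imread("pics/w7.png")[100:300,200:440]; cv2.imwrite("pics/w7c.png",cv2.resize(a,None,fx=3.3,fy=3,interpolation=cv2.INTER_CUBIC))
E
```

```text
[ 0.49633183 -0.04350007  0.10678569] [[ 9.67330747e-01  2.04704937e-03  2.53509440e-01]
 [-2.53507400e-01 -1.20543976e-03  9.67332696e-01]
 [ 2.28576815e-03 -9.99997178e-01 -6.47116780e-04]] [ 0.21753316 -0.62330116 -0.6627289 ] 0.08211124219235402
```

View pics/w7c.png

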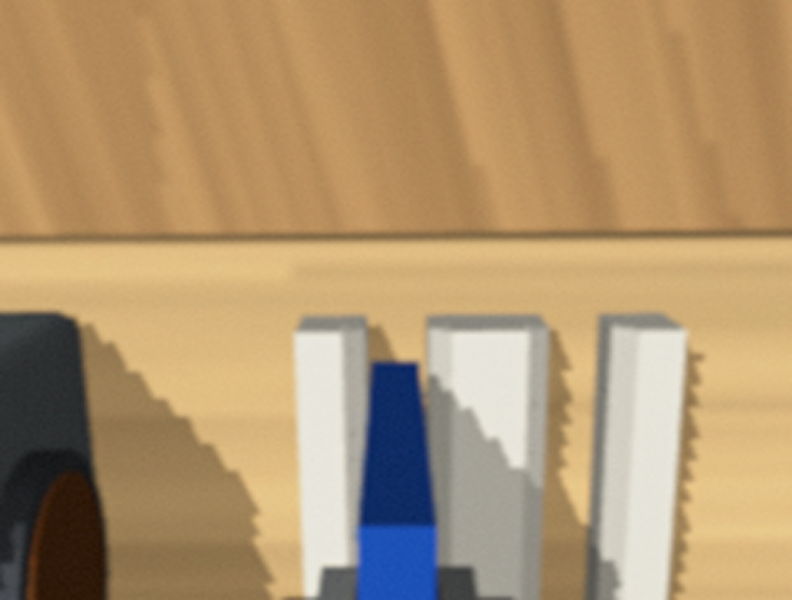

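```bash
python3 - <<'E'
from h import *
d=np.load("w7.npz");p=(d["K"],d["R"],d["t"])
x,R,o=tool()
f=lambda u,z:np.round(R.T@(ray(p,(200+u[0]/3.3,100+u[1]/3),z)-x)*1000,1)
print(f((343,330),.036),f((450,330),.036),f((530,330),.036),f((395,362),.0403),f((396,526),.12))
print(f((355,600),.036),f((513,600),.036),f((453,330),.036))
E
```

```text
[-9.3 70.7 37.5] [ 9.  70.8 37.5] [22.7 70.8 37.5] [-0.4 66.5 32.4] [ -0.2 -13.2  32.5]
[ -7.8  70.8 -18.4] [ 21.5  70.8 -18.4] [ 9.5 70.8 37.5]
```

>>> apply_moves(increments=[{"x":0,"y":0.8,"z":0,"ax":0,"ay":0,"az":0,"grip":1},{"x":0,"y":1.5,"z":0,"ax":0,"ay":0,"az":0,"grip":1},{"x":0,"y":1.9,"z":0,"ax":0,"ay":0,"az":0,"grip":1},{"x":0,"y":2.15,"z":0,"ax":0,"ay":0,"az":0,"grip":1},{"x":0,"y":2.2,"z":0,"ax":0,"ay":0,"az":0,"grip":1},{"x":0,"y":2.2,"z":0,"ax":0,"ay":0,"az":0,"grip":1}])

```text
time_s: 8.05
eef_pos: [0.4966, -0.0436, 0.0849]
eef_rot: [-0.701, 0.702, -0.089, 0.091]
wrist_force: [-0.3, -0.1, -1.0]
opening: 0.083
```

```bash
python3 - <<'E'
from h import *
p,im=shot("wrist","w8"); shot("side","s8")
x,R,o=tool();print(x,o["wrist_force"],o["torque"])
a=cv2.imread("pics/w8.png")[100:300,200:440]; cv2.imwrite("pics/w8c.png",cv2.resize(a,None,fx=3.3,fy=3,interpolation=cv2.INTER_CUBIC))
a=cv2.imread("pics/s8.png")[180:300,280:440]; cv2.imwrite("pics/s8c.png",cv2.resize(a,None,fx=5,fy=5,interpolation=cv2.INTER_CUBIC))
E
```

```text
[ 0.49661905 -0.04358188  0.08506395] [ 0.52249763 -0.23801401 -0.9742732 ] [-0.02069997 -0.03283291 -0.03135789]
```

View pics/w8c.png

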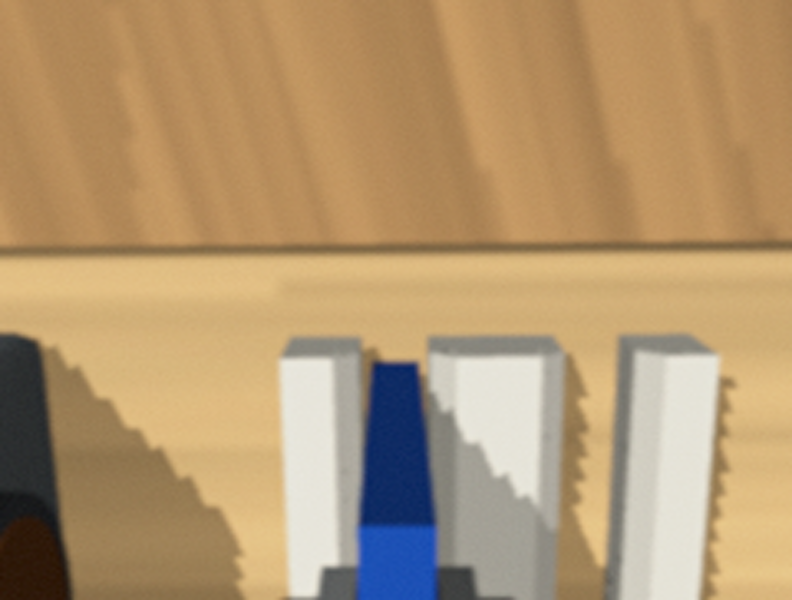

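View pics/s8c.png

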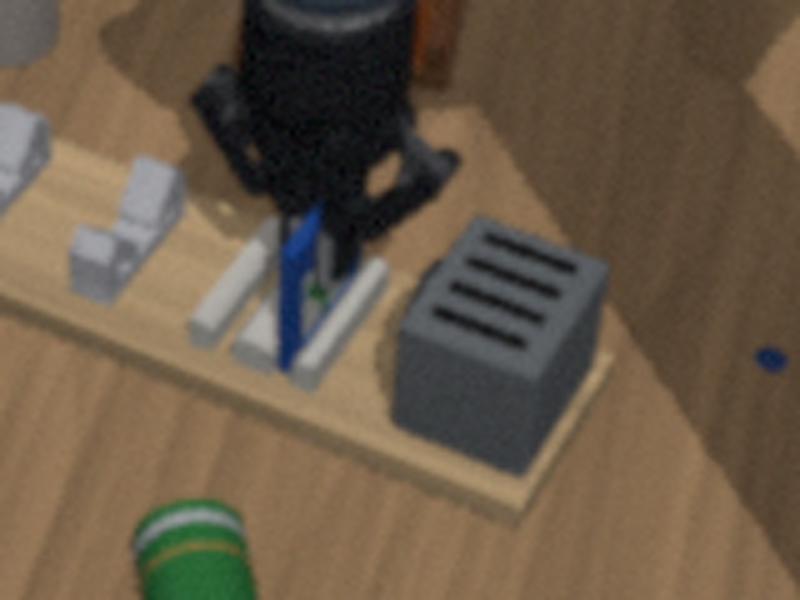

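The slide is in the lamp-side slot, without contact forces and just above the floor. I'll lower a touch, open partway because of the lamp housing, then rise.

>>> apply_moves(increments=[{"x":0,"y":0.1,"z":0,"ax":0,"ay":0,"az":0,"grip":1},{"x":0,"y":0.1,"z":0,"ax":0,"ay":0,"az":0,"grip":1},{"x":0,"y":0.1,"z":0,"ax":0,"ay":0,"az":0,"grip":0.65},{"x":0,"y":0.1,"z":0,"ax":0,"ay":0,"az":0,"grip":0.65},{"x":0,"y":0.1,"z":0,"ax":0,"ay":0,"az":0,"grip":0.65},{"x":0,"y":0.1,"z":0,"ax":0,"ay":0,"az":0,"grip":0.65}])

```text
time_s: 8.9
eef_pos: [0.4966, -0.0436, 0.084]
eef_rot: [-0.701, 0.702, -0.089, 0.091]
wrist_force: [-0.2, 0.5, 0.3]
opening: 0.348
```

>>> apply_moves(increments=[{"x":0,"y":-2,"z":0,"ax":0,"ay":0,"az":0,"grip":0.65},{"x":0,"y":-6,"z":0,"ax":0,"ay":0,"az":0,"grip":0.65},{"x":0,"y":-11,"z":0,"ax":0,"ay":0,"az":0,"grip":0.65},{"x":0,"y":-14,"z":0,"ax":0,"ay":0,"az":0,"grip":0},{"x":0,"y":-14,"z":0,"ax":0,"ay":0,"az":0,"grip":0}])

```text
time_s: 9.52
eef_pos: [0.4979, -0.0439, 0.2268]
eef_rot: [-0.701, 0.702, -0.087, 0.093]
wrist_force: [0.4, -0.6, -0.2]
opening: 0.763
```

```bash
python3 - <<'E'
from h import *
p,im=shot("wrist","w9"); shot("side","s9"); np.savez("w9.npz",K=p[0],R=p[1],t=p[2])
x,R,o=tool();print(x,R,o["wrist_force"],o["q"])
E
```

```text
[ 0.49590277 -0.04328262  0.22346874] [[ 9.67352320e-01  2.12411973e-03  2.53426472e-01]
 [-2.53424292e-01 -1.24361980e-03  9.67354424e-01]
 [ 2.36994279e-03 -9.99996971e-01 -6.64714957e-04]] [-0.71613253 -0.69026256 -0.20981082] [-3.25670092e-01  3.83803874e-02  1.83280852e+00 -5.22419879e-04
  1.26799342e+00 -6.92949133e-02]
```

View pics/w9.png

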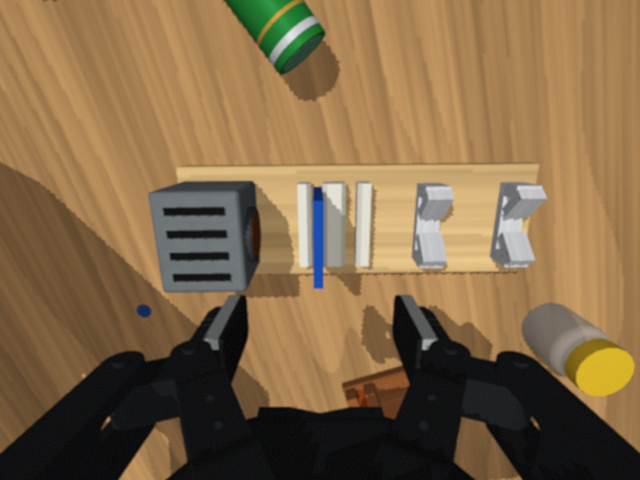

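View pics/s9.png

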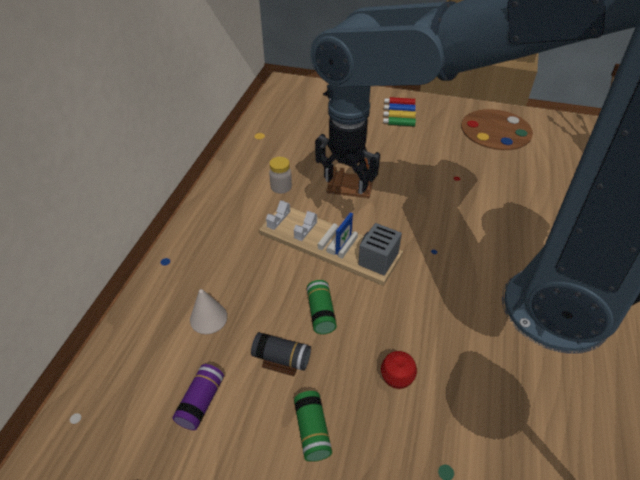

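>>> apply_moves(increments=[{"x":-0.8,"y":0,"z":6,"ax":0,"ay":-0.05,"az":0,"grip":0},{"x":-1.6,"y":0,"z":12,"ax":0,"ay":-0.1,"az":0,"grip":0},{"x":-2.4,"y":0,"z":18,"ax":0,"ay":-0.15,"az":0,"grip":0},{"x":-3.2,"y":0,"z":24,"ax":0,"ay":-0.2,"az":0,"grip":0},{"x":-4,"y":0,"z":30,"ax":0,"ay":-0.25,"az":0,"grip":0},{"x":-4.6,"y":0,"z":36,"ax":0,"ay":-0.25,"az":0,"grip":0},{"x":-4.6,"y":0,"z":36.5,"ax":0,"ay":-0.25,"az":0,"grip":0},{"x":-4.6,"y":0,"z":36.5,"ax":0,"ay":-0.25,"az":0,"grip":0}])

```text
time_s: 10.62
eef_pos: [0.5429, 0.3213, 0.2209]
eef_rot: [-0.706, 0.708, -0.002, 0.001]
wrist_force: [1.0, -0.6, -0.9]
opening: 0.999
```

```bash
python3 - <<'E'
from h import *
p,im=shot("wrist","w10"); np.savez("w10.npz",K=p[0],R=p[1],t=p[2])
x,R,o=tool();print(x,R,o["wrist_force"],o["q"])
im=cv2.imread("pics/w9.png")
a=im[150:300,160:310]; cv2.imwrite("pics/w9a.png",cv2.resize(a,None,fx=4,fy=4,interpolation=cv2.INTER_CUBIC))
a=im[150:300,280:440]; cv2.imwrite("pics/w9b.png",cv2.resize(a,None,fx=5,fy=4,interpolation=cv2.INTER_CUBIC))
a=im[150:300,390:560]; cv2.imwrite("pics/w9c.png",cv2.resize(a,None,fx=4,fy=4,interpolation=cv2.INTER_CUBIC))
E
```

```text
[0.54320865 0.32050573 0.22138426] [[ 9.99979047e-01 -5.90949788e-04  6.44643700e-03]
 [-6.44800579e-03 -2.69238328e-03  9.99975587e-01]
 [-5.73579082e-04 -9.99996201e-01 -2.69613731e-03]] [-0.13510975 -0.15620161  0.17561828] [ 0.34628148  0.3340915   1.49080787 -0.00240845  1.31816367  0.35333247]
```

View pics/w10.png

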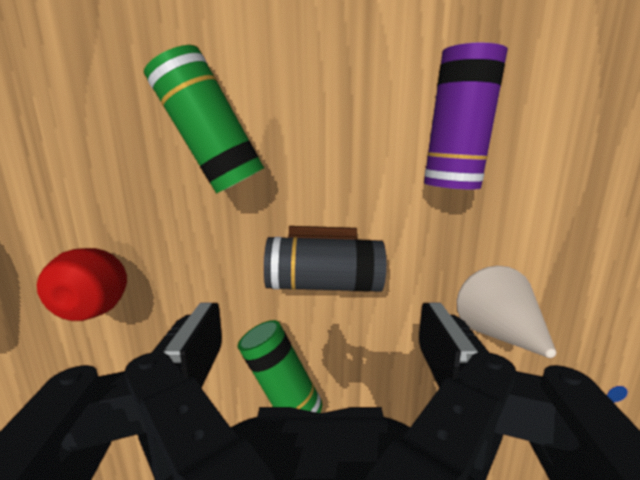

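View pics/w9b.png

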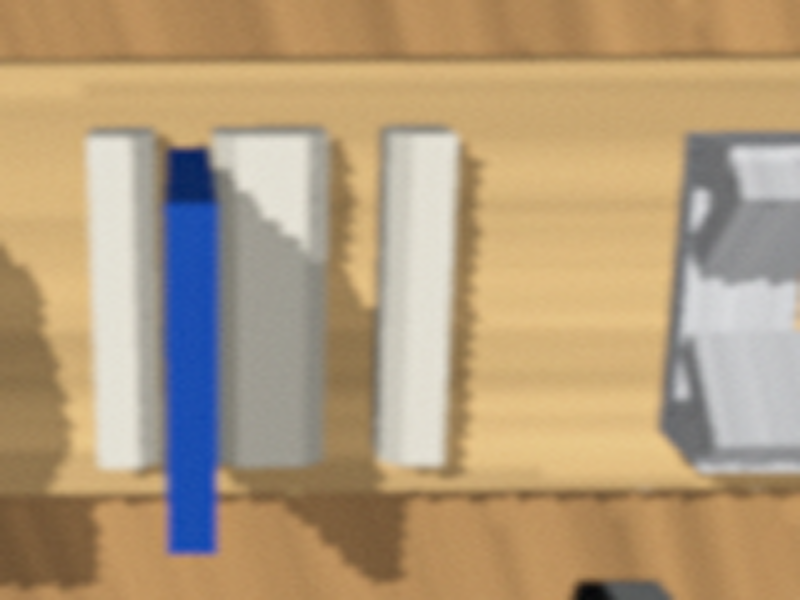

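View pics/w9c.png

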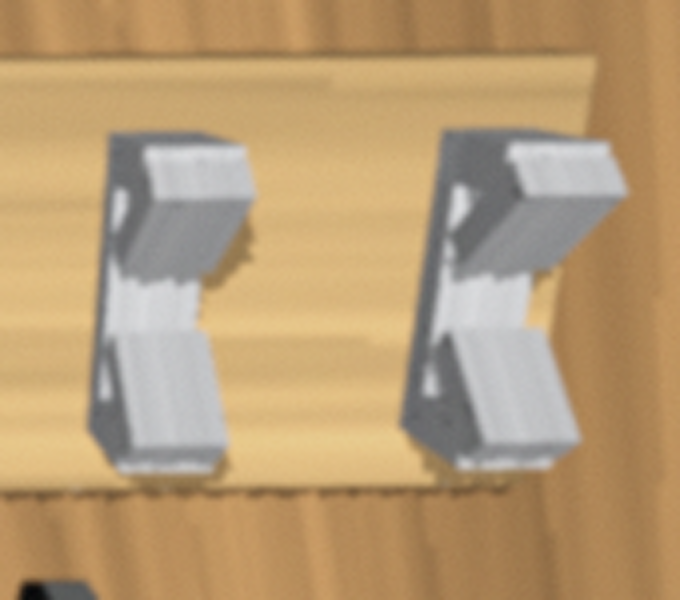

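```bash
python3 - <<'E'
from h import *
im=cv2.imread("pics/w10.png")
a=im[215:345,225:425]; cv2.imwrite("pics/w10c.png",cv2.resize(a,None,fx=4,fy=4,interpolation=cv2.INTER_CUBIC))
d=np.load("w10.npz");p=(d["K"],d["R"],d["t"])
r=regions_of("wrist","lens")
for m in r[:5]: print(round(m["p"],2),np.round(m["rect"],1))
m=min(r,key=lambda m:np.hypot(m["rect"][0]-325,m["rect"][1]-264))["mask"]
print(cv2.minAreaRect(np.argwhere(m)[:,::-1].astype(np.float32)))
E
```

```text
0.97 [324.5 265.3 121.4  54.6]
0.88 [203.2 119.4 120.5 150.5]
0.78 [465.7 116.2  87.6 150.7]
0.61 [277.1 364.7  87.6  95.8]
((324.03961181640625, 263.8960266113281), (122.38245391845703, 52.61358642578125), 1.4144232273101807)
```

View pics/w10c.png

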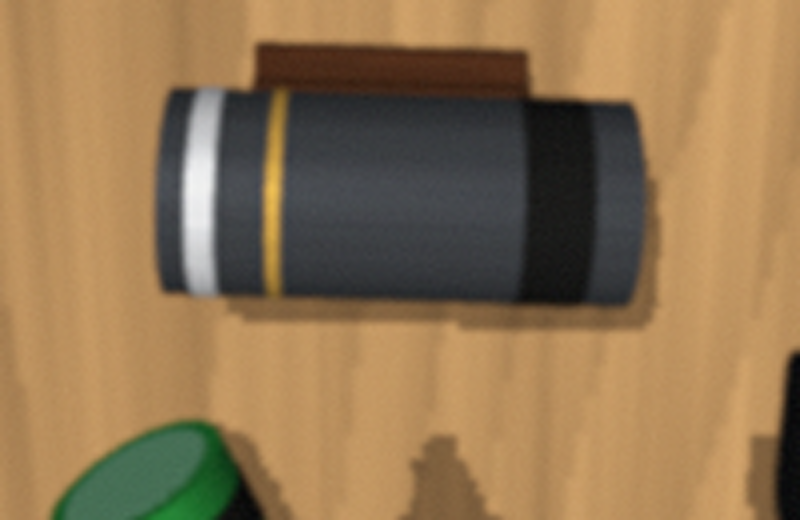

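```bash
python3 - <<'E'
from h import *
d=np.load("w10.npz");p=(d["K"],d["R"],d["t"])
f=lambda u,z:np.round(ray(p,(225+u[0]/4,215+u[1]/4),z),4)
L=f((168,191),.031);Rr=f((632,203),.031);print(L,Rr,np.linalg.norm(Rr-L),np.degrees(np.arctan2(*(Rr-L)[[1,0]])))
print("c",f((400.5,197),.031), "ends",f((158,192),.035),f((643,203),.035)); print("green",f((215,425),.04),f((245,470),.03))
x,R,o=tool();print(x)
# bench refit with w9
E
cat > fit9.py <<'E'
from h import *
from scipy.optimize import least_squares
d=np.load("w9.npz");p=(d["K"],d["R"],d["t"])
A=lambda u:(390+u[0]/4,150+u[1]/4); B=lambda u:(280+u[0]/5,150+u[1]/4)
D=[((.15,.055,.018),A((598,60))),((.15,-.055,.018),A((516,487))),
((.034,.0284,.056),A((154,200))),((.056,.0284,.056),A((254,198))),((.114,.0284,.056),A((525,198))),((.136,.0284,.056),A((627,194))),
((.034,-.0284,.056),A((133,448))),((.056,-.0284,.056),A((226,446))),((.114,-.0284,.056),A((484,446))),((.136,-.0284,.056),A((579,440))),
((-.0525,.04,.036),B((232,136))),((-.0395,.04,.036),B((310,136))),((-.0395,-.04,.036),B((308,465))),((-.0205,.04,.036),B((410,134))),((-.0205,-.04,.036),B((400,463))),((-.0715,.04,.036),B((135,137))),((-.0715,-.04,.036),B((140,465)))]
X=np.array([a for a,_ in D]);U=np.array([b for _,b in D])
def T(v):
    c,s=np.cos(v[2]),np.sin(v[2]); return np.c_[X[:,0]*c-X[:,1]*s+v[0],X[:,0]*s+X[:,1]*c+v[1],X[:,2]+(v[3] if len(v)>3 else 0)]
for v0 in ([.5577,-.06,-.23],[.5577,-.06,-.23,0]):
    r=least_squares(lambda v:(proj(p,T(v))-U).ravel(),v0,loss="soft_l1")
    print(r.x,np.degrees(r.x[2])); 
    print(np.round(r.fun.reshape(-1,2),1).tolist())
    v=r.x; c,s=np.cos(v[2]),np.sin(v[2]);print("slot",v[:2]-.062*np.array([c,s]),"vseat",v[:2]+.085*np.array([c,s]))
    for q in [(166,204),(215,204),(215,551),(168,551)]:
        w=ray(p,B(q),.098)[:2]-v[:2]; print(np.round([w@[c,s]*1000,w@[-s,c]*1000],1))
E
python3 fit9.py
```

```text
[0.4914 0.2826 0.031 ] [0.6036 0.279  0.031 ] 0.11225773915414476 -1.8377367903878474
c [0.5476 0.2808 0.031 ] ends [0.4897 0.2839 0.035 ] [0.6055 0.2806 0.035 ]
green [0.5015 0.2241 0.04  ] [0.5073 0.2052 0.03  ]
[0.54349219 0.32009429 0.2219073 ]
[ 0.55591494 -0.06180004 -0.25026742] -14.339266965592035
[[1.2, -1.0], [2.1, 0.6], [-0.1, -0.3], [0.5, 0.0], [-0.0, -0.5], [-0.1, 0.4], [-0.4, -0.1], [0.6, 0.2], [-0.3, -0.4], [0.0, 0.9], [0.6, -0.2], [-0.6, -0.3], [-1.2, 0.3], [0.4, 0.1], [-0.1, 0.7], [-1.0, -0.3], [-0.5, 0.6]]
slot [ 0.49584647 -0.04644493] vseat [ 0.63826687 -0.0828514 ]
[-64.4  35.3]
[-57.2  35.3]
[-57.4 -34. ]
[-64.9 -33.9]
[ 0.55631544 -0.06222914 -0.25028137 -0.00145501] -14.340066303853966
[[0.7, -0.7], [1.7, 0.4], [-0.1, -0.2], [0.3, 0.1], [-0.5, -0.4], [-0.7, 0.4], [-0.3, -0.4], [0.5, -0.1], [-0.7, -0.6], [-0.5, 0.7], [1.1, -0.0], [-0.2, -0.1], [-0.8, 0.1], [0.8, 0.2], [0.2, 0.4], [-0.4, -0.1], [0.0, 0.4]]
slot [ 0.49624718 -0.04687319] vseat [ 0.63866707 -0.08328164]
[-64.9  35.6]
[-57.7  35.6]
[-57.9 -33.7]
[-65.4 -33.6]
```

>>> apply_moves(increments=[{"x":0.44,"y":0,"z":-3.9,"ax":0,"ay":-0.18,"az":0,"grip":0},{"x":0.44,"y":0,"z":-3.9,"ax":0,"ay":-0.36,"az":0,"grip":0},{"x":0.44,"y":1,"z":-3.9,"ax":0,"ay":-0.54,"az":0,"grip":0},{"x":0.44,"y":2,"z":-3.9,"ax":0,"ay":-0.72,"az":0,"grip":0},{"x":0.44,"y":3,"z":-3.9,"ax":0,"ay":-0.9,"az":0,"grip":0},{"x":0.44,"y":4,"z":-3.9,"ax":0,"ay":-1.08,"az":0,"grip":0},{"x":0.44,"y":5,"z":-3.9,"ax":0,"ay":-1.26,"az":0,"grip":0},{"x":0.44,"y":6,"z":-3.9,"ax":0,"ay":-1.44,"az":0,"grip":0},{"x":0.44,"y":7,"z":-3.9,"ax":0,"ay":-1.548,"az":0,"grip":0},{"x":0.44,"y":8,"z":-3.9,"ax":0,"ay":-1.548,"az":0,"grip":0},{"x":0.44,"y":8,"z":-3.9,"ax":0,"ay":-1.548,"az":0,"grip":0},{"x":0.44,"y":8,"z":-3.9,"ax":0,"ay":-1.548,"az":0,"grip":0}])

```text
time_s: 12.22
eef_pos: [0.5479, 0.2805, 0.1423]
eef_rot: [-0.507, 0.509, 0.492, -0.492]
wrist_force: [-1.1, -0.7, -0.2]
opening: 0.999
```

```bash
python3 - <<'E'
from h import *
p,im=shot("wrist","w11"); np.savez("w11.npz",K=p[0],R=p[1],t=p[2])
x,R,o=tool();print(x,R,o["wrist_force"],o["q"])
print(np.degrees(np.arctan2(R[1,0],R[0,0])), R.T@(np.array([.5476,.281,.037])-x)*100)
E
```

```text
[0.5479737  0.28071061 0.14254031] [[ 3.14514881e-02  9.16225836e-04 -9.99504860e-01]
 [ 9.99503049e-01 -2.14147741e-03  3.14494681e-02]
 [-2.11160226e-03 -9.99997287e-01 -9.83123168e-04]] [ 0.41225239 -0.18400661 -0.66133757] [ 0.28202255  0.38841042  1.59015265 -0.00251865  1.16274668 -1.25631894]
88.19766122487536 [ 0.05003522 10.55390572  0.04863781]
```

View pics/w11.png

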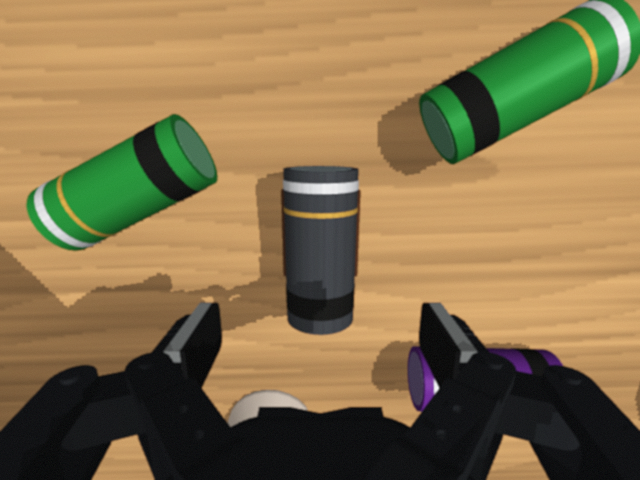

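Lens (bands white/gold/black) centred between the fingers at column 320, rows 165–332; greens and purple clear. Descend and close.

>>> apply_moves(increments=[{"x":0.05,"y":4,"z":0.05,"ax":0,"ay":0,"az":0,"grip":0},{"x":0.05,"y":8,"z":0.05,"ax":0,"ay":0,"az":0,"grip":0},{"x":0.05,"y":10,"z":0.05,"ax":0,"ay":0,"az":0,"grip":0},{"x":0.05,"y":10.4,"z":0.05,"ax":0,"ay":0,"az":0,"grip":0},{"x":0.05,"y":10.4,"z":0.05,"ax":0,"ay":0,"az":0,"grip":0.3},{"x":0.05,"y":10.4,"z":0.05,"ax":0,"ay":0,"az":0,"grip":1},{"x":0.05,"y":10.4,"z":0.05,"ax":0,"ay":0,"az":0,"grip":1},{"x":0.05,"y":10.4,"z":0.05,"ax":0,"ay":0,"az":0,"grip":1},{"x":0.05,"y":10.4,"z":0.05,"ax":0,"ay":0,"az":0,"grip":1},{"x":0.05,"y":10.4,"z":0.05,"ax":0,"ay":0,"az":0,"grip":1}])

```text
time_s: 13.52
eef_pos: [0.549, 0.2814, 0.0406]
eef_rot: [-0.506, 0.509, 0.493, -0.491]
wrist_force: [-0.5, 0.5, 5.5]
opening: 0.566
```

>>> apply_moves(increments=[{"x":0,"y":-1,"z":0,"ax":0,"ay":0,"az":0,"grip":1},{"x":0,"y":-4,"z":0,"ax":0,"ay":0,"az":0,"grip":1},{"x":0,"y":-9,"z":0,"ax":0,"ay":0,"az":0,"grip":1},{"x":0,"y":-14,"z":0,"ax":0,"ay":0,"az":0,"grip":1},{"x":0,"y":-16,"z":0,"ax":0,"ay":0,"az":0,"grip":1},{"x":0,"y":-16,"z":0,"ax":0,"ay":0,"az":0,"grip":1}])

```text
time_s: 14.28
eef_pos: [0.549, 0.2818, 0.202]
eef_rot: [-0.506, 0.51, 0.494, -0.49]
wrist_force: [0.4, 0.6, -2.5]
opening: 0.569
```

```bash
python3 - <<'E'
from h import *
p,im=shot("wrist","w12"); np.savez("w12.npz",K=p[0],R=p[1],t=p[2])
x,R,o=tool();print(x,R,o["wrist_force"],o["opening"])
yw=np.radians(75.66);cy=np.arctan2(R[1,0],R[0,0]); print("ay",-(yw-cy), R.T@(np.array([.6384,-.083,.2])-x)*100)
E
```

```text
[0.54785677 0.28143561 0.19976875] [[ 0.03144334  0.00339562 -0.99949977]
 [ 0.99950453 -0.0015227   0.03143831]
 [-0.00141519 -0.99999308 -0.00344182]] [ 0.06474784 -0.75486823 -2.26971524] 0.562875140248694
ay 0.21883166280355404 [-36.1408387    0.06311241 -10.19559728]
```

View pics/w12.png

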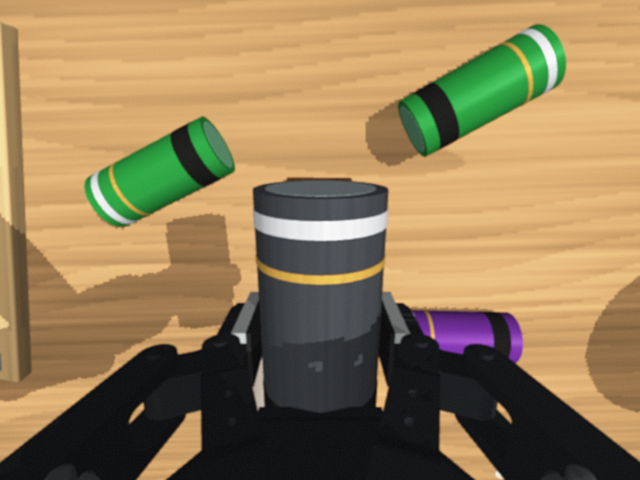

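```bash
python3 - <<'E'
from h import *
d=np.load("w12.npz");p=(d["K"],d["R"],d["t"])
x,R,o=tool()
print(R.T@(ray(p,(320,197),.215)-x)*1000,R.T@(ray(p,(320,180.5),.165)-x)*1000)
print(R.T@(ray(p,(254,189),.19)-x)*1000,R.T@(ray(p,(388,189),.19)-x)*1000)
print(R.T@(ray(p,(263,400),.19)-x)*1000,R.T@(ray(p,(378.,400),.19)-x)*1000)
E
```

```text
[  1.29610365 -15.42729161  56.39335512] [ 1.37714819 34.57584917 55.54809806]
[-23.74214116   9.61213877  55.28254738] [27.17673183  9.54000688 55.30337176]
[-25.21473082   9.95239508 -42.97069063] [ 28.44706552   9.87638773 -42.95170446]
```

>>> apply_moves(increments=[{"x":-5.5,"y":0,"z":-1.5,"ax":0,"ay":0.04,"az":0,"grip":1},{"x":-11,"y":0,"z":-3,"ax":0,"ay":0.08,"az":0,"grip":1},{"x":-16.5,"y":0,"z":-4.6,"ax":0,"ay":0.12,"az":0,"grip":1},{"x":-22,"y":0,"z":-6.2,"ax":0,"ay":0.16,"az":0,"grip":1},{"x":-27.5,"y":0,"z":-7.8,"ax":0,"ay":0.2,"az":0,"grip":1},{"x":-33,"y":0,"z":-9.3,"ax":0,"ay":0.219,"az":0,"grip":1},{"x":-36.1,"y":0,"z":-10.2,"ax":0,"ay":0.219,"az":0,"grip":1},{"x":-36.1,"y":0,"z":-10.2,"ax":0,"ay":0.219,"az":0,"grip":1},{"x":-36.1,"y":0,"z":-10.2,"ax":0,"ay":0.219,"az":0,"grip":1}])

```text
time_s: 15.45
eef_pos: [0.6372, -0.0818, 0.198]
eef_rot: [0.559, -0.558, -0.433, 0.434]
wrist_force: [0.7, 0.4, -1.9]
opening: 0.563
```

```bash
python3 - <<'E'
from h import *
p,im=shot("wrist","w13"); np.savez("w13.npz",K=p[0],R=p[1],t=p[2]); shot("side","s13")
x,R,o=tool();print(x,R,o["wrist_force"],o["opening"])
yw=np.radians(75.66);cy=np.arctan2(R[1,0],R[0,0]); print("ay",-(yw-cy), R.T@(np.array([.6384,-.083,.072])-x)*100)
E
```

```text
[ 0.63769116 -0.08108913  0.19922922] [[ 2.46499081e-01  1.10620675e-03 -9.69142394e-01]
 [ 9.69143006e-01 -4.81291053e-04  2.46498687e-01]
 [-1.93761052e-04 -9.99999272e-01 -1.19071034e-03]] [ 0.49336548 -0.08392633 -1.93090694] 0.5650857334397832
ay 0.001214010215216721 [-0.16525262 12.72308273 -0.1006505 ]
```

View pics/w13.png

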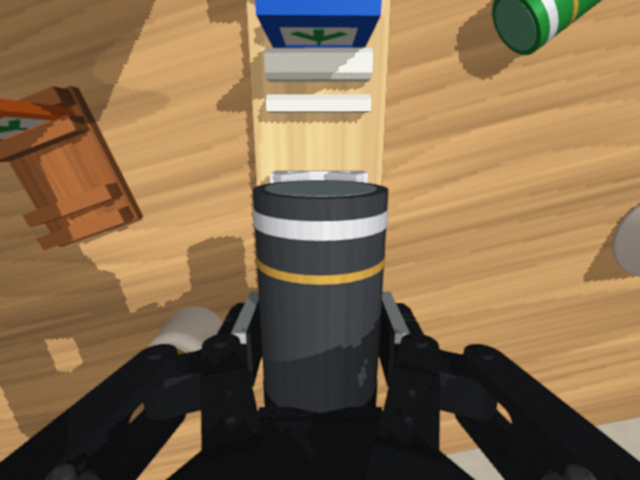

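>>> apply_moves(increments=[{"x":-0.13,"y":4,"z":-0.2,"ax":0,"ay":0,"az":0,"grip":1},{"x":-0.13,"y":8,"z":-0.2,"ax":0,"ay":0,"az":0,"grip":1},{"x":-0.13,"y":10.5,"z":-0.2,"ax":0,"ay":0,"az":0,"grip":1},{"x":-0.13,"y":11.2,"z":-0.2,"ax":0,"ay":0,"az":0,"grip":1},{"x":-0.13,"y":11.2,"z":-0.2,"ax":0,"ay":0,"az":0,"grip":1}])

```text
time_s: 16.18
eef_pos: [0.6395, -0.0821, 0.0874]
eef_rot: [-0.558, 0.558, 0.435, -0.434]
wrist_force: [-0.0, -0.7, -1.2]
opening: 0.562
```

```bash
python3 - <<'E'
from h import *
p,im=shot("wrist","w14"); np.savez("w14.npz",K=p[0],R=p[1],t=p[2]); shot("side","s14");shot("scene","c14")
x,R,o=tool();print(x,R,o["wrist_force"],o["opening"])
yw=np.radians(75.66);cy=np.arctan2(R[1,0],R[0,0]); print("ay",-(yw-cy), R.T@(np.array([.6384,-.083,.072])-x)*100)
a=cv2.imread("pics/s14.png")[150:290,230:410]; cv2.imwrite("pics/s14c.png",cv2.resize(a,None,fx=4,fy=4,interpolation=cv2.INTER_CUBIC))
E
```

```text
[ 0.64049363 -0.08295034  0.08894999] [[ 2.46142273e-01  3.75387687e-03 -9.69226439e-01]
 [ 9.69233640e-01 -1.32795944e-03  2.46138958e-01]
 [-3.63118055e-04 -9.99992072e-01 -3.96525070e-03]] [-0.44726111 -0.35379336 -2.26359435] 0.5648548430391919
ay 0.0015821499483228418 [-0.05573102  1.69420608  0.20841936]
```

View pics/w14.png

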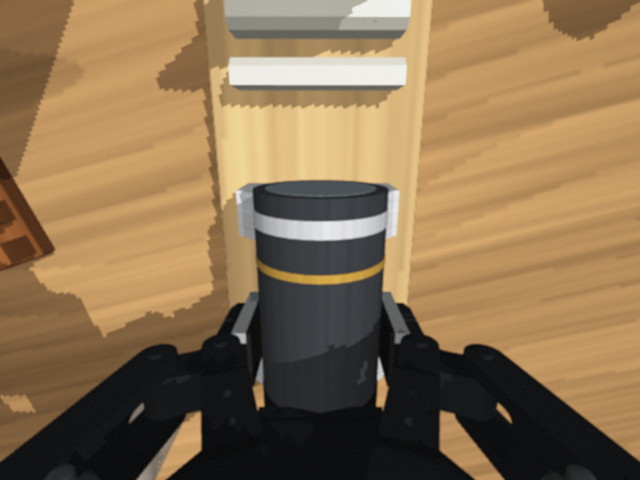

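View pics/s14c.png

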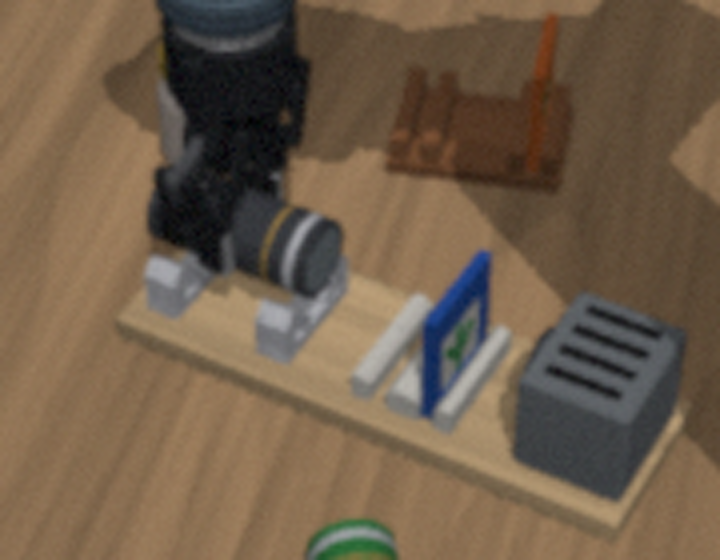

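```bash
python3 - <<'E'
from h import *
d=np.load("w14.npz");p=(d["K"],d["R"],d["t"])
x,R,o=tool()
a=cv2.imread("pics/w14.png")[160:300,220:420]; cv2.imwrite("pics/w14c.png",cv2.resize(a,None,fx=4,fy=4,interpolation=cv2.INTER_CUBIC))
for u in [(237,184),(399,186),(237,237),(399,237)]:print(R.T@(ray(p,u,.056)-x)*1000)
print("lens end",R.T@(ray(p,(320.5,197),.104)-x)*1000)
E
```

```text
[-34.76714905  32.73575332  57.27739562]
[36.00355764 32.71321188 56.48126248]
[-36.46835255  32.83178702  33.21455274]
[37.6133805  32.80459472 33.28810878]
lens end [  1.5760514  -15.28574984  59.27615786]
```

View pics/w14c.png

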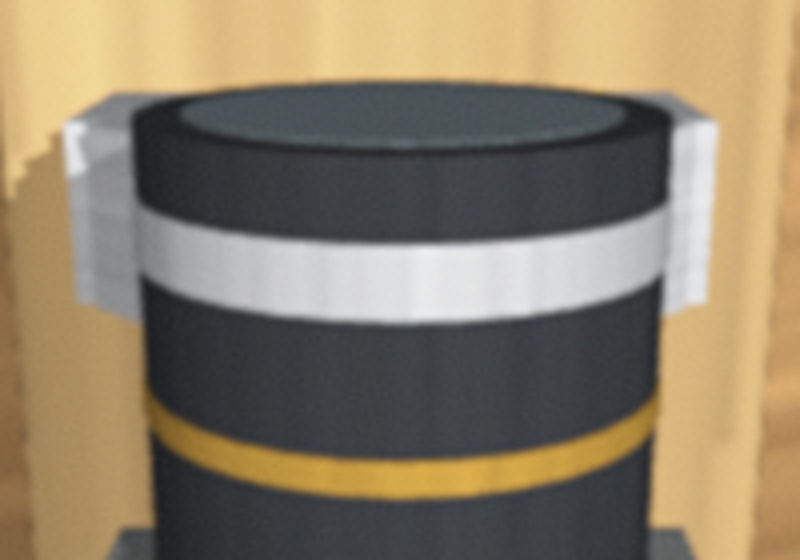

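>>> apply_moves(increments=[{"x":-0.09,"y":0.6,"z":0.08,"ax":0,"ay":0,"az":0,"grip":1},{"x":-0.09,"y":1.2,"z":0.08,"ax":0,"ay":0,"az":0,"grip":1},{"x":-0.09,"y":1.4,"z":0.08,"ax":0,"ay":0,"az":0,"grip":1},{"x":-0.09,"y":1.4,"z":0.08,"ax":0,"ay":0,"az":0,"grip":1}])

```text
time_s: 16.82
eef_pos: [0.6393, -0.0836, 0.0746]
eef_rot: [-0.557, 0.559, 0.435, -0.433]
wrist_force: [-1.0, -0.5, -1.5]
opening: 0.567
```

```bash
python3 - <<'E'
from h import *
x,R,o=tool();print(x,o["wrist_force"],o["torque"],R.T@o["wrist_force"])
E
```

```text
[ 0.63930679 -0.08361413  0.07455251] [-0.98462507 -0.48045038 -1.45088373] [ 0.05756252 -0.013735    0.03552575] [-0.70762968  1.44841307  0.84067978]
```

>>> apply_moves(increments=[{"x":0,"y":0.1,"z":0,"ax":0,"ay":0,"az":0,"grip":1},{"x":0,"y":0.1,"z":0,"ax":0,"ay":0,"az":0,"grip":1}])

```text
time_s: 17.08
eef_pos: [0.6393, -0.0836, 0.0735]
eef_rot: [-0.557, 0.559, 0.435, -0.433]
wrist_force: [0.7, -0.1, -2.3]
opening: 0.566
```

>>> apply_moves(increments=[{"x":0,"y":0.1,"z":0,"ax":0,"ay":0,"az":0,"grip":1},{"x":0,"y":0.1,"z":0,"ax":0,"ay":0,"az":0,"grip":1}])

```text
time_s: 17.32
eef_pos: [0.6395, -0.0835, 0.0728]
eef_rot: [-0.557, 0.559, 0.435, -0.433]
wrist_force: [0.8, 0.5, -0.1]
opening: 0.568
```

>>> apply_moves(increments=[{"x":0,"y":0.1,"z":0,"ax":0,"ay":0,"az":0,"grip":1},{"x":0,"y":0.1,"z":0,"ax":0,"ay":0,"az":0,"grip":1}])

```text
time_s: 17.58
eef_pos: [0.6396, -0.0835, 0.0727]
eef_rot: [-0.557, 0.559, 0.435, -0.434]
wrist_force: [-2.7, 0.8, 6.2]
opening: 0.562
```

>>> apply_moves(increments=[{"x":0,"y":0.1,"z":0,"ax":0,"ay":0,"az":0,"grip":1},{"x":0,"y":0.1,"z":0,"ax":0,"ay":0,"az":0,"grip":1}])

```text
time_s: 17.82
eef_pos: [0.6397, -0.0835, 0.0727]
eef_rot: [-0.557, 0.559, 0.435, -0.434]
wrist_force: [-3.3, 0.7, 6.8]
opening: 0.566
```

```bash
python3 - <<'E'
from h import *
for i in range(3):
    vision.camera("wrist")
    x,R,o=tool();print(x,o["wrist_force"],o["torque"],R.T@o["wrist_force"],R.T@o["torque"])
E
```

```text
[ 0.63965701 -0.08351842  0.07268027] [-4.38512606  0.92408427  6.07711642] [0.15675781 0.60883537 0.07355381] [-0.18353061 -6.0938012   4.45494216] [ 0.62864446 -0.0739028  -0.00286557]
[ 0.63965647 -0.08351283  0.07267244] [-3.94358154  0.72051179  5.84205813] [0.19454029 0.61640905 0.02787873] [-0.27260434 -5.85690909  3.97780324] [ 0.64528089 -0.02813479 -0.03747367]
[ 0.63966088 -0.08350383  0.07267859] [-3.6036013   1.24374097  6.44450274] [0.15427078 0.58181227 0.06419862] [ 0.31773914 -6.45899421  3.77423967] [ 0.60184178 -0.06452418 -0.0070394 ]
```

Contact is found at the predicted height with no sideways force, but there's an axial reaction. I'll let the lens go so it settles in the V by itself, then bear on its top with shut fingers.

>>> apply_moves(increments=[{"x":0,"y":0,"z":0,"ax":0,"ay":0,"az":0,"grip":0.25},{"x":0,"y":0,"z":0,"ax":0,"ay":0,"az":0,"grip":0.25},{"x":0,"y":0,"z":0,"ax":0,"ay":0,"az":0,"grip":0.1},{"x":0,"y":0,"z":0,"ax":0,"ay":0,"az":0,"grip":0.1},{"x":0,"y":-2,"z":0,"ax":0,"ay":0,"az":0,"grip":0.1},{"x":0,"y":-6,"z":0,"ax":0,"ay":0,"az":0,"grip":0.1},{"x":0,"y":-9,"z":0,"ax":0,"ay":0,"az":0,"grip":0.1},{"x":0,"y":-9,"z":0,"ax":0,"ay":0,"az":0,"grip":1},{"x":0,"y":-9,"z":0,"ax":0,"ay":0,"az":0,"grip":1},{"x":0,"y":-9,"z":0,"ax":0,"ay":0,"az":0,"grip":1}])

```text
time_s: 19.23
eef_pos: [0.6384, -0.0831, 0.1612]
eef_rot: [-0.558, 0.558, 0.434, -0.434]
wrist_force: [-0.5, -0.3, -0.2]
opening: 0.26
```

```bash
python3 - <<'E'
from h import *
p,im=shot("wrist","w15"); np.savez("w15.npz",K=p[0],R=p[1],t=p[2]); shot("side","s15");shot("scene","c15")
x,R,o=tool();print(x,R,o["wrist_force"],o["opening"])
a=cv2.imread("pics/s15.png")[150:290,230:410]; cv2.imwrite("pics/s15c.png",cv2.resize(a,None,fx=4,fy=4,interpolation=cv2.INTER_CUBIC))
E
```

```text
[ 0.63874786 -0.08322027  0.1614969 ] [[ 2.45439658e-01  1.58367133e-03 -9.69410577e-01]
 [ 9.69411767e-01 -8.63313085e-04  2.45438549e-01]
 [-4.48210842e-04 -9.99998373e-01 -1.74712089e-03]] [ 0.23824587 -0.58105363  0.38337297] 0.004311545382110209
```

View pics/w15.png

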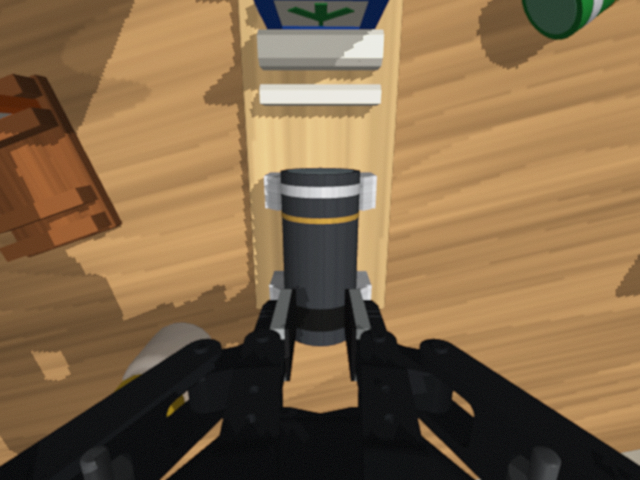

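View pics/s15c.png

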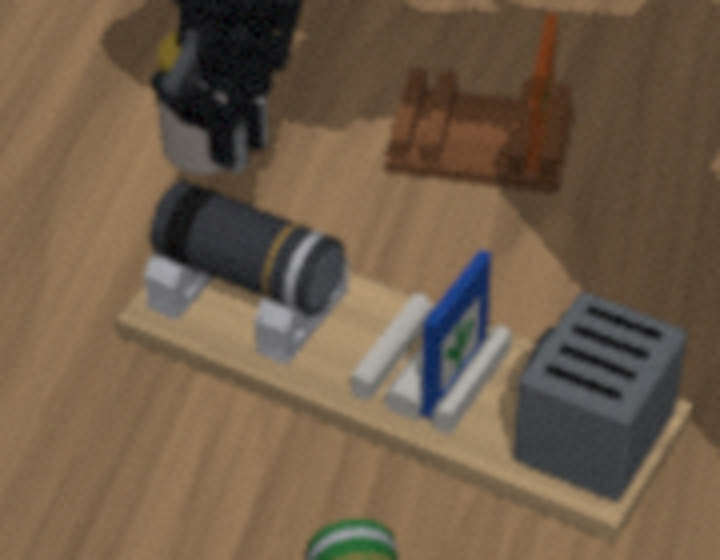

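```bash
python3 - <<'E'
from h import *
d=np.load("w15.npz");p=(d["K"],d["R"],d["t"])
x,R,o=tool()
im=cv2.imread("pics/w15.png")
a=im[160:350,250:390]; cv2.imwrite("pics/w15c.png",cv2.resize(a,None,fx=4,fy=3,interpolation=cv2.INTER_CUBIC))
for u in [(320,186),(320,343)]: print(R.T@(ray(p,u,.088)-x)*1000)
print("vseat",R.T@(np.array([.6385,-.083,.088])-x)*1000)
E
```

```text
[ 0.99048926 73.40893869 50.1616026 ]
[  1.03171601  73.58549162 -50.90245208]
vseat [ 0.18563787 73.49619936  0.42275145]
```

View pics/w15c.png

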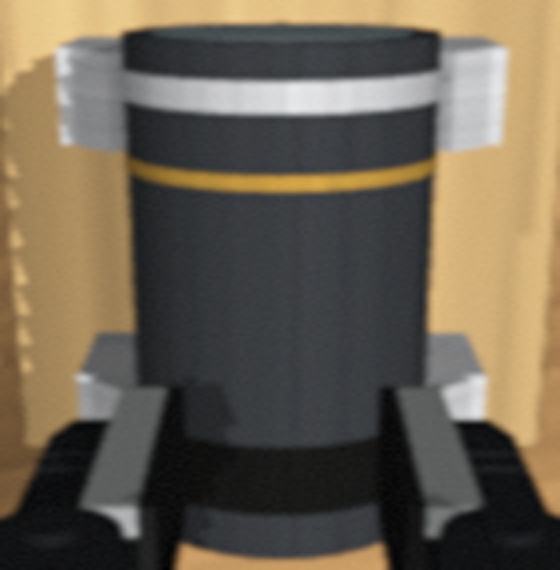

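```bash
python3 - <<'E'
from h import *
d=np.load("w15.npz");p=(d["K"],d["R"],d["t"])
x,R,o=tool()
for u,z in [((320,175.3),.088),((320,344),.088),((264.5,176.5),.056),((265,208),.056),((270,285.5),.056),((271,299.5),.056)]: print(u,R.T@(ray(p,u,z)-x)*1000)
E
```

```text
(320, 175.3) [ 0.9880812  73.39862623 56.06475606]
(320, 344) [  1.03201991  73.58679306 -51.6474354 ]
(264.5, 176.5) [-34.98497342 105.42167176  52.13261658]
(265, 208) [-35.63746076 105.45814138  31.42591513]
(270, 285.5) [-34.71207727 105.55585984 -24.74253218]
(271, 299.5) [-34.46021411 105.57502063 -35.77419088]
```

The lens sits on both saddles, centred axially to within about 1 mm. Now I'll press its top with the shut fingers.

>>> apply_moves(increments=[{"x":0,"y":2,"z":0.1,"ax":0,"ay":0,"az":0,"grip":1},{"x":0,"y":3.8,"z":0.1,"ax":0,"ay":0,"az":0,"grip":1},{"x":0,"y":4.4,"z":0.1,"ax":0,"ay":0,"az":0,"grip":1},{"x":0,"y":4.4,"z":0.1,"ax":0,"ay":0,"az":0,"grip":1}])

```text
time_s: 19.88
eef_pos: [0.6373, -0.0828, 0.1163]
eef_rot: [-0.558, 0.558, 0.434, -0.434]
wrist_force: [-0.3, -0.0, 0.4]
opening: 0.0
```

>>> apply_moves(increments=[{"x":0,"y":0.2,"z":0,"ax":0,"ay":0,"az":0,"grip":1},{"x":0,"y":0.3,"z":0,"ax":0,"ay":0,"az":0,"grip":1},{"x":0,"y":0.3,"z":0,"ax":0,"ay":0,"az":0,"grip":1}])

```text
time_s: 20.25
eef_pos: [0.6375, -0.0829, 0.1136]
eef_rot: [-0.558, 0.558, 0.434, -0.434]
wrist_force: [-0.8, 0.9, 0.2]
opening: -0.003
```

>>> apply_moves(increments=[{"x":0,"y":0.1,"z":0,"ax":0,"ay":0,"az":0,"grip":1},{"x":0,"y":0.1,"z":0,"ax":0,"ay":0,"az":0,"grip":1},{"x":0,"y":0.1,"z":0,"ax":0,"ay":0,"az":0,"grip":1}])

```text
time_s: 20.62
eef_pos: [0.6377, -0.083, 0.113]
eef_rot: [-0.558, 0.558, 0.434, -0.434]
wrist_force: [-0.5, 0.5, 3.0]
opening: -0.003
```

>>> apply_moves(increments=[{"x":0,"y":0.1,"z":0,"ax":0,"ay":0,"az":0,"grip":1},{"x":0,"y":0.1,"z":0,"ax":0,"ay":0,"az":0,"grip":1},{"x":0,"y":0.1,"z":0,"ax":0,"ay":0,"az":0,"grip":1}])

```text
time_s: 21.0
eef_pos: [0.6377, -0.083, 0.113]
eef_rot: [-0.558, 0.558, 0.434, -0.434]
wrist_force: [-3.4, 0.9, 7.7]
opening: 0.001
```

>>> apply_moves(increments=[{"x":0,"y":0.15,"z":0.05,"ax":0,"ay":0,"az":0,"grip":1},{"x":0,"y":0.19,"z":0.06,"ax":0,"ay":0,"az":0,"grip":1},{"x":0,"y":0.19,"z":0.06,"ax":0,"ay":0,"az":0,"grip":1},{"x":0,"y":0.19,"z":0.06,"ax":0,"ay":0,"az":0,"grip":1}])

```text
time_s: 21.5
eef_pos: [0.6377, -0.083, 0.1129]
eef_rot: [-0.557, 0.559, 0.435, -0.434]
wrist_force: [-3.8, 1.2, 11.3]
opening: -0.002
```

```bash
python3 - <<'E'
from h import *
for i in range(4):
    p,im=shot("side","s16")
    x,R,o=tool();print(x,o["wrist_force"],R.T@o["wrist_force"],o["torque"],o["time_s"])
shot("wrist","w16");shot("scene","c16")
a=cv2.imread("pics/s16.png")[150:290,230:410]; cv2.imwrite("pics/s16c.png",cv2.resize(a,None,fx=4,fy=4,interpolation=cv2.INTER_CUBIC))
E
```

```text
[ 0.63772358 -0.08292926  0.11292367] [-3.68455254  0.74256695 11.4631983 ] [ -0.19161675 -11.47253047   3.72512765] [0.1933499  0.73595241 0.01440659] 21.55
[ 0.63773422 -0.08295654  0.11295842] [-3.46658135  1.06084301 12.2014426 ] [  0.1696326  -12.21086329   3.5894036 ] [ 0.15843667  0.69492319 -0.00769382] 21.6
[ 0.63773887 -0.08295402  0.11294397] [-5.37038203  0.69313276 12.14139596] [ -0.65329305 -12.15474483   5.34512098] [0.21408228 0.63681735 0.01409113] 21.65
[ 0.63769954 -0.0829373   0.11291187] [-4.16313373  1.18273333 10.79093735] [  0.11824105 -10.80166625   4.29940633] [1.56241594e-01 7.55349792e-01 3.29722492e-04] 21.7
```

View pics/s16c.png

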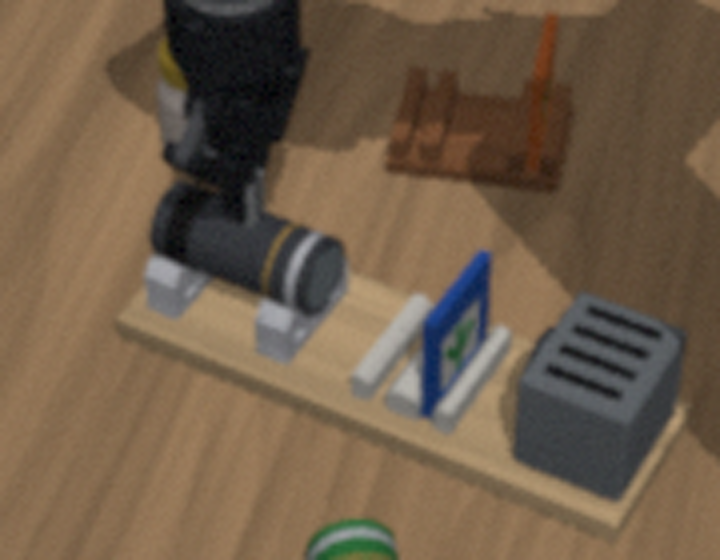

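View pics/w16.png

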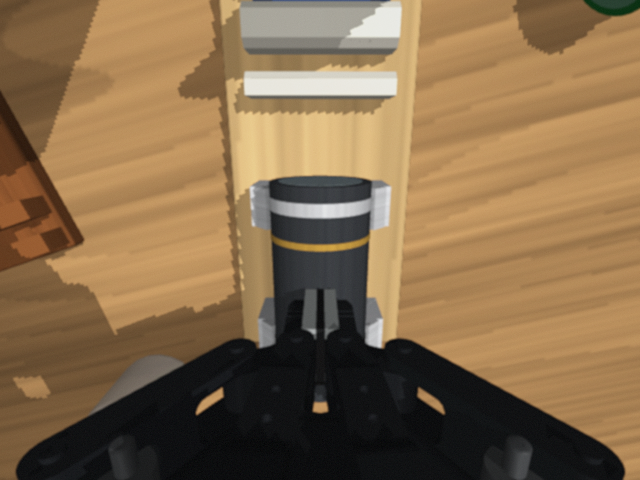

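View pics/c16.png

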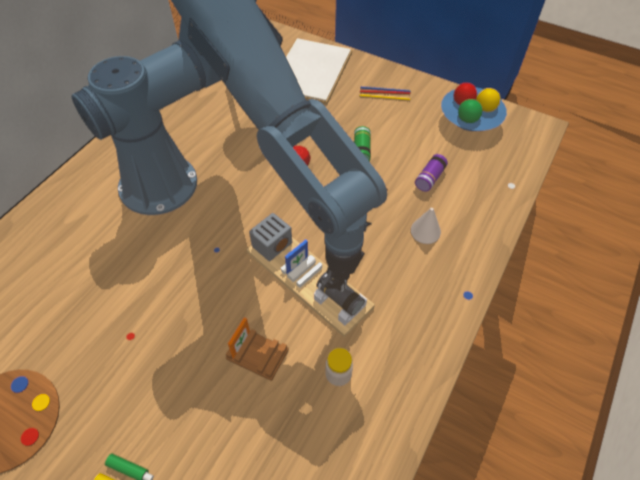

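>>> apply_moves(increments=[{"x":0,"y":0.25,"z":0.08,"ax":0,"ay":0,"az":0,"grip":1},{"x":0,"y":0.25,"z":0.08,"ax":0,"ay":0,"az":0,"grip":1},{"x":0,"y":0.25,"z":0.08,"ax":0,"ay":0,"az":0,"grip":1},{"x":0,"y":0.25,"z":0.08,"ax":0,"ay":0,"az":0,"grip":1}])

```text
time_s: 22.3
eef_pos: [0.6377, -0.0829, 0.1128]
eef_rot: [-0.556, 0.559, 0.435, -0.434]
wrist_force: [-4.5, 1.9, 14.2]
opening: 0.003
```

```bash
python3 - <<'E'
from h import *
F=[]
for i in range(8):
    vision.camera("side"); x,R,o=tool(); F.append(o["wrist_force"])
F=np.array(F);print(F.mean(0),F[:,2],R.T@F.mean(0),o["dq"],x)
E
```

```text
[-5.34600986  1.39101374 14.63919661] [14.7823969  15.15488764 14.43526526 14.82542202 14.58967599 15.23302972
 13.86200645 14.23088887] [  0.02506323 -14.66347887   5.45917368] [ 0.00120277 -0.00014855  0.00221807  0.00144107 -0.00167441  0.00193091] [ 0.63769678 -0.08291102  0.11286522]
```

```bash
python3 - <<'E'
from h import *
print(ticket.hand_in()); print(ctrl.get_obs()["wrist_force"],ctrl.get_obs()["time_s"])
E
```

```text
the job is handed in; nothing more can be done
None
the job is handed in; nothing more can be done
```

I set up the projector as asked and handed the job in at about 22.7 s on the robot's clock. The hand-in gave no verdict.

- **Slide:** The blue slide stands released in the slot nearer the lamp. After release it measured about 1 mm from centre along the slot. The later pictures still show it upright there.
- **Lens:** I laid the lens in the V-block, let it go so it settled on its own, then pressed its top with shut fingers. It lies within about 1 mm of centre along the V.
- **Press at hand-in:** The downward force was steady at about 14.6 N (13.9–15.2 N over eight readings). Sideways force across the V was about 0 N, so both sides should be sharing the load.
- **Not ideal:** A friction force of about 5.5 N along the lens axis remained during the press, and small corrections did not remove it. The fingertips stayed put under it, but I took no picture after the last increase in force.
- **Bystanders:** The orange slide, cone, jar, apple and the green and purple look-alikes were not touched. They showed no sign of having moved in the pictures I viewed.

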